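# Deposit a reagent bottle in the locked drop box and take the key out

## Task

The small white reagent bottle has to go into the locked grey drop box, whose key is standing in its lock. Unlock the box by turning the key clockwise until you feel it stop, without forcing it, push the bottle right in through the sprung flap so that the flap swings shut behind it, then lock the box again by turning the key gently all the way back, take the key out and leave it lying in the shallow steel tray. Leave the two loose sample tubes and the small beaker standing where they are.

Things in the scene. Friction and masses are not known exactly. Their poses are not given: they have to be found in the camera images.
- drop_box: Grey sheet-steel drop box fixed on the table (sizes in mm): 220 deep (x), 250 wide (y), 239 high; origin under its middle, z up, front (-x) roughly towards the robot. Front wall 106 high; from its top edge a flat face slopes back and up at 35 degrees to horizontal, to a 30 deep level strip at the back. In the slope: the flap (left half, +y) and, 117 to its right, the lock.
- box_floor (a point): Middle of the box's inner floor, 14 mm above the table; axes of the box. The box is hollow and empty, walls 4 thick; what passes the flap falls freely to this floor.
- keyhole (a point): Middle of the keyhole, on the outside of the lock's steel plate (64 x 42 mm, 2 proud of the slope). Axes: x up the slope, y across it to the box's left, z straight out of the slope (35 degrees from vertical, leaning to the box's front). The keyhole is a fixed slot, 23 along x by 9 along y.
- key_grip (a point): Middle of the flat black grip of the loose key (in mm): 34 wide (x), 10 thick (y), 40 long (z). The key is 89 long, 50 g; z runs from the bit to the grip. At the start it stands home in the lock, axes parallel to the keyhole's, this point 36 out from the lock's plate, the grip from 16 to 56 out. Between: steel shank 9 thick with a shoulder 16 across that rests on the plate.
- key_bit (a point): End of the key's bit, 69 mm from the middle of the grip along -z; at the start 33 inside the lock. The bit is a flat two-sided blade 20 wide (x), 6 thick (y), 25 long with sloping shoulders, joined to the shoulder by a 7 thick neck. Turned, the bit is caught behind the slot; near locked, eased off the stop (twist makes it bind), it pulls out along the keyhole's z with up to 15 N, clear after 35 mm.
- lock (a joint): Turn of the lock's cylinder, rad: 0 locked (start, a solid stop), growing clockwise seen from outside. The other stop lies between 1.05 and 1.40, elsewhere each time; a bolt blocks the flap until some 0.1 before it, so feel for it. Turning takes 0.07 N m, over about 0.9 N m bends the key. It stays where left; the key has 0.06 play in it and pulls out only within about 0.1 of locked.
- flap_mouth (a point): Middle of the flap's opening, on the outside of its steel frame (102 x 92 mm, 3 proud of the slope); axes as for the keyhole. The opening is 78 along x (up the slope) by 68 along y.
- flap (a joint): Angle of the aluminium flap filling the opening, rad: 0 shut, up to 1.5 swung into the box. Hinged along the opening's upper edge, shut by a light spring (0.04 to 0.1 N m): a bottle pushed in foot first, square to the slope, needs some 3 to 8 N. Let go when more than half in, it drops in by itself, or can be pushed on with the closed fingers.
- bottle_mid (a point): Middle (half-way up) of the white reagent bottle (in mm), loose, on the table: round body 50 across up to 84 high, then a white screw cap 32 across up to 100; about 85 g. Origin 50 above its foot, z along its axis to the cap. It is the only small white bottle on the table.
- key_tray: Shallow open steel tray fixed on the table, outside 165 (x) by 125 (y) by 22 mm high, walls and floor 3 thick; origin under its middle.
- sample_tube: Loose screw-capped sample tube, cap 41 across, 95 mm high, standing by itself outside the wire rack; origin under its foot. Not to be disturbed.
- tall_tube: Loose slim tube, cap 34 across, 156 mm high; origin under its foot. Not to be disturbed.
- small_beaker: Glass beaker 76 across, 85 mm high; origin under its middle. Not to be disturbed.
Mind the look-alikes: they are no part of the job. Of the things that look like the part that bears key_grip, the larger one is meant.

How it is judged:
By the outcome, as a careful person would: the job done as asked, in the order asked, and still so for the second after the job is handed in, with the robot touching nothing.
It also fails if it takes over 72 s, if anything falls off the work surface, if the arm or the gripper's body presses on something with over 40 N, if the wrist force passes 120 N, or if a joint passes its speed limit or range.

## Robot

A 6-joint arm with a two-finger parallel gripper is mounted at the origin on a cart in front of the work surface, level with it; the furniture and walls round the work are solid. World frame = base frame: x ahead of the robot, y to its left, z up, the work surface at z = 0. Lengths are in m, angles in rad, forces in N, time in s.
With the tool pointing down it reaches from about 0.325 to 0.75 m from the base axis. Payload 7.6 kg.
Tool frame: the origin (TCP) lies on the centre line of the jaws, within the pads' length; the fingertips stand tips_ahead ahead of it and the grasp point (between the pads) lies 5 mm behind it (tips_ahead is the distance from the TCP to the fingertips, in m); z points along the fingers, y is the direction in which the jaws open and shut (so a half turn about z gives the same grasp; the last joint's range is limited). The gripper opens to 85 mm and grips with 20 to 120 N. Pads are 22 mm wide; open, the fingers measure 114 mm over their backs; the gripper's body (76 mm by 85 mm) begins 54 mm behind the grasp point. The pads swing forward as they close: fully open they stand 13 mm farther back than shut.
Start: joints at [1.049, 0.052, 1.401, -0, 1.689, -0.07], TCP at [0.229, 0.472, 0.245] pointing down, gripper open.
Joint ranges: [-2.9, 2.9], [-0.91, 2.17], [0.12, 2.37], [-1.06, 4.2], [0.26, 2.73], [-2.93, 2.93]. Speed limits (rad/s): [2.57, 2.57, 3.01, 3.14, 3.14, 3.14].

## Interface

Orientations are given as a rotation vector (axis times angle).
In Python, from cell import observe, capture, camera_params, finish_job, tips_ahead gives the robot as it stands.
- The arm moves only by the tool jog_arm, never from a script. Its argument "plan" is a list of rows, each a list of 5 numbers: the shift along the tool's x, y, z in m, then the turn about the tool's z in degrees, then the opening, from 0 (shut) to 1 (fully open). A call has 1 to 12 rows; each row is the pose to reach, as a shift and turn from the pose commanded when the call began, along the tool's axes at that moment; what a row does not reach only later rows make up. A row lasts 1/10 s, in which the tool goes at most 50 mm and 8.59 degrees, less where a joint would pass 70% of its speed; a pose out of reach is approached as far as the arm can. A call with a gripper value outside its range is refused whole. The fingers move at their own pace and stop on an object; "squeeze" is the grip in N (left out, the last holds). Time passes only in rows, so rows that repeat a pose let the fingers close. It gives the time, the measured TCP pose, the force and the opening at its end, in the units of the state.
- observe(): the state, without advancing time (a new reading comes with each control period).
- capture(name): name is "side" or "top" or "wrist"; returns the picture (384x512x3 uint8, blue, green, red); there is no depth.
- camera_params(name): a dict with "camera_matrix" (3x3 intrinsics, pixels), "k1" (the pictures are not rectified: a ray, as slopes to the right and down, at radius r is drawn at 1 + k1 r^2 times it, then the intrinsics apply), "cam_to_world" (4x4, takes a point from camera to world coordinates). Camera axes: x right, y down, z forward; pixel columns grow to the right and rows downward; lengths in m; the calibration is good to about 2 mm. A picture is of the moment at which its call begins: read the wrist's pose just before it. camera_params takes no time and is no camera call; for the wrist camera it gives the pose at the moment of the call.
- finish_job(): hands the job in, once; it reports no verdict.
The state is a dict: "clock": time; "joint_positions": joint angles; "qvel": joint speeds; "effort": joint torques, N m; "ee_pos": TCP position; "eef_rot": TCP orientation; "force": force on the tool from outside, world axes, zero at the start; "moment": the same for the moment, N m; "gripper_width": finger opening in m.
Only numpy, scipy, OpenCV 4.12 (cv2) and the standard library are available. Lean on these libraries where they do the work, as an engineer would, in place of code of your own. Each camera call takes 0.05 s, during which the arm holds its last target. There are 200 camera calls.

## Working session

There is one attempt and no reset: what is moved stays moved. The work goes in short steps, Python scripts to look and compute and a tool call to move; the robot and the scene stay as the last step left them, time stands still between calls to the robot, and variables do not carry over. Pictures are saved under pics/ and viewed, about 8 in all and at most 12, crops included, and the job is handed in when it is done.

Besides the shell and the picture viewer there is one more tool, called as a command line: name --pt "numbers of a row" for each row, then --argument value for the rest. jog_arm: Moves the arm, as the interface text tells. Its arguments: {"type":"object","properties":{"plan":{"type":"array","items":{"type":"array","items":{"type":"number"}}},"squeeze":{"type":"number"}},"required":["plan"]}

```bash
ls; mkdir -p pics
python3 - <<'E'
from cell import *
import cv2,numpy as np
s=observe();print(s, tips_ahead)
for n in("side","top","wrist"):
    p=camera_params(n);print(n,p)
    cv2.imwrite(f"pics/{n}0.png",capture(n))
E
```

```text
pics
{'clock': 0.0, 'joint_positions': array([ 1.04872164e+00,  5.28494885e-02,  1.40172819e+00,  2.75824044e-05,
        1.68857207e+00, -7.02580921e-02]), 'qvel': array([ 1.10706027e-03, -2.66801695e-05,  3.53436408e-04,  4.82770603e-04,
       -1.02509024e-03, -2.02899034e-03]), 'effort': array([ 9.20617167e-04, -3.81661284e+01, -3.60201216e+01, -1.51399098e-05,
        6.01081643e-03,  9.43796721e-07]), 'ee_pos': array([0.2290328 , 0.47210644, 0.24446399]), 'eef_rot': array([-7.03577814e-01, -3.06129996e+00,  2.32648148e-03]), 'force': array([0.14832178, 0.46960953, 0.7353747 ]), 'moment': array([-0.0243941 , -0.01197898,  0.03032031]), 'gripper_width': 0.0854849541734541} 0.014
side {'camera_matrix': array([[362.08717046,   0.        , 258.74974575],
       [  0.        , 362.08717046, 190.27214253],
       [  0.        ,   0.        ,   1.        ]]), 'k1': -0.07176174430084241, 'cam_to_world': array([[ 0.92537743, -0.25596084,  0.27957227,  0.28272937],
       [-0.37872677, -0.59404579,  0.70970109, -0.75879531],
       [-0.01557695, -0.76262288, -0.64665578,  0.78836887],
   
[... 391 characters left out ...]
2.25190884e-02,  3.22320526e-03,
        -5.01327789e-02],
       [-1.11148525e-03, -9.31648264e-02, -9.95650079e-01,
         1.36045273e+00],
       [ 0.00000000e+00,  0.00000000e+00,  0.00000000e+00,
         1.00000000e+00]])}
wrist {'camera_matrix': array([[266.70196717,   0.        , 252.85011292],
       [  0.        , 266.70196717, 191.83360345],
       [  0.        ,   0.        ,   1.        ]]), 'k1': -0.013320239428311198, 'cam_to_world': array([[ 0.43662898,  0.85779766,  0.27117947,  0.15810586],
       [ 0.89963766, -0.41541913, -0.13445824,  0.50681986],
       [-0.00268482,  0.30267163, -0.95309112,  0.37280475],
       [ 0.        ,  0.        ,  0.        ,  1.        ]])}
```

View pics/top0.png

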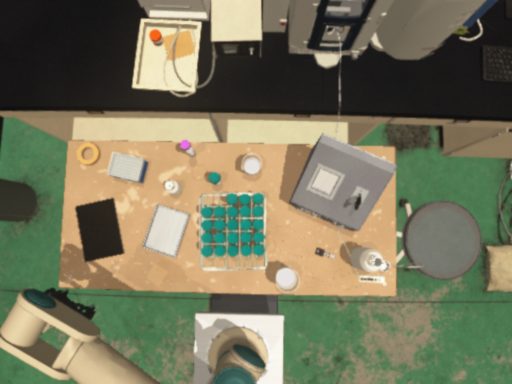

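View pics/side0.png

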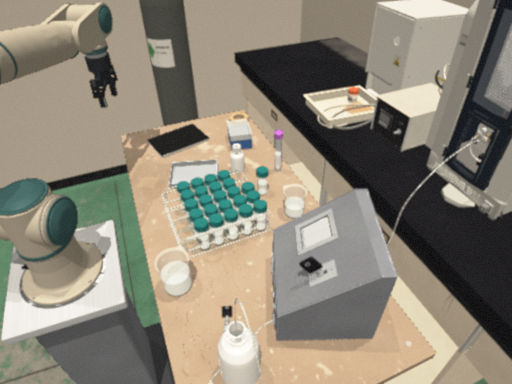

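The top view shows the following:
- The drop box is at about (342,183), with the flap at (325,180) and the key at (357,201).
- The white bottle is at (171,187) and the steel tray at (166,230).
- The loose tubes are at (214,178) and (187,147).
- The beakers are at (251,163) and (287,280), and a small decoy key is at (325,252).

The side view shows the key grip at (312,264).

```bash
cat > h.py <<'E'
from cell import *
import cv2, numpy as np
from scipy.spatial.transform import Rotation as R
def ray(p,uv):
    K=p["camera_matrix"]; k=p["k1"]; T=p["cam_to_world"]
    n=cv2.undistortPoints(np.array([[uv]],float),K,np.array([k,0,0,0.]))[0,0]
    return T[:3,3], T[:3,:3]@np.r_[n,1]
def onz(p,uv,z):
    o,d=ray(p,uv); return o+d*(z-o[2])/d[2]
def onplane(p,uv,pt,n):
    o,d=ray(p,uv); return o+d*((pt-o)@n)/(d@n)
def tri(p1,a,p2,b):
    o1,d1=ray(p1,a);o2,d2=ray(p2,b);d1=d1/np.linalg.norm(d1);d2=d2/np.linalg.norm(d2)
    s=np.linalg.lstsq(np.c_[d1,-d2],o2-o1,rcond=None)[0]
    A=o1+s[0]*d1;B=o2+s[1]*d2;return (A+B)/2,np.linalg.norm(A-B)
def proj(p,X):
    T=np.linalg.inv(p["cam_to_world"]);c=T[:3,:3]@X+T[:3,3];n=c[:2]/c[2];n=n*(1+p["k1"]*(n@n));return p["camera_matrix"][:2,:2]@n+p["camera_matrix"][:2,2]
def totool(target,s=None):
    "shift in tool axes from current pose to a world target"
    s=s or observe();return R.from_rotvec(s["eef_rot"]).inv().apply(np.array(target)-s["ee_pos"])
E
python3 - <<'E'
from h import *
np.set_printoptions(precision=4,suppress=True)
t=camera_params("top");s=camera_params("side")
for n,a,b in[("key grip",(357,201),(312,264)),("flap mid",(325,180),(316,233)),("bottle cap",(172,182),(237,148)),("box top right-back",(393,162),(362,192)),("beakerA",(251,163),(294,207)),("beakerB",(287,280),(176,277))]: print(n,tri(t,a,s,b))
for n,a in[("tube",(214,178)),("tray",(166,230)),("purple",(187,147))]:print(n,onz(t,a,.02))
print(R.from_rotvec(observe()["eef_rot"]).as_matrix())
a=cv2.resize(cv2.imread("pics/top0.png")[130:235,285:400],None,fx=3.4,fy=3.4,interpolation=3)
b=cv2.resize(cv2.imread("pics/side0.png")[185:345,265:400],None,fx=2.9,fy=2.9,interpolation=3)
o=np.zeros((470,800,3),np.uint8);o[:a.shape[0],:a.shape[1]]=a;o[:b.shape[0],400:400+b.shape[1]]=b;cv2.imwrite("pics/box.png",o)
E
```

```text
key grip (array([ 0.549 , -0.3686,  0.1985]), np.float64(0.0008235006824330387))
flap mid (array([ 0.6163, -0.2724,  0.1673]), np.float64(0.0018172769077969425))
bottle cap (array([0.6039, 0.2402, 0.0944]), np.float64(0.009504857652323876))
box top right-back (array([ 0.6242, -0.4031,  0.397 ]), np.float64(0.029495066184340894))
beakerA (array([ 0.6916, -0.0286,  0.0143]), np.float64(0.006935208408616078))
beakerB (array([ 0.283 , -0.1664,  0.0397]), np.float64(0.007907191982711724))
tube [0.6357 0.1032 0.02  ]
tray [0.4434 0.2704 0.02  ]
purple [0.7484 0.2065 0.02  ]
[[-0.8997  0.4366 -0.0006]
 [ 0.4366  0.8997 -0.0011]
 [ 0.     -0.0012 -1.    ]]
```

View pics/box.png

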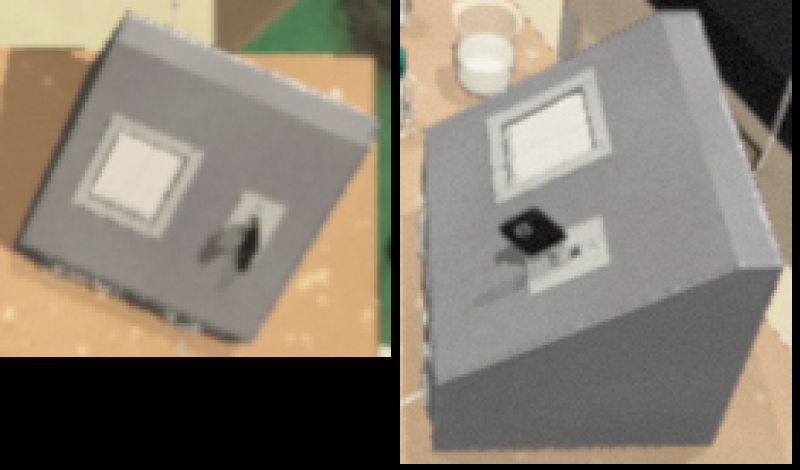

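The crop shows the frame corners in the top view at (112,114), (204,152), (165,239) and (72,200). In the side view they are at (595,68), (611,153), (500,203) and (486,118). The box edges are also clear in both.

```bash
cat > fit.py <<'E'
from h import *
from scipy.optimize import least_squares
np.set_printoptions(precision=4,suppress=True)
t=camera_params("top");s=camera_params("side")
T=lambda u,v:(285+(u+.5)/3.4-.5,130+(v+.5)/3.4-.5); S=lambda u,v:(265+(u-399.5)/2.9-.5,185+(v+.5)/2.9-.5)
c,sn=np.cos(np.radians(35)),np.sin(np.radians(35))
U=np.array([c,0,sn]);N=np.array([-sn,0,c]);Y=np.array([0,1.,0]);F=np.array([-.11,0,.106])
pts=[(t,T(125,12),(.11,.125,.239)),(t,T(378,118),(.11,-.125,.239)),(t,T(18,245),(-.11,.125,.106)),(t,T(247,342),(-.11,-.125,.106)),
(s,S(436,383),(-.11,-.125,.106)),(s,S(738,268),(.08,-.125,.239)),(s,S(780,266),(.11,-.125,.239)),(s,S(425,128),(-.11,.125,.106)),(s,S(660,15),(.08,.125,.239))]
fr=[(t,T(112,114),1,1),(t,T(204,152),1,-1),(t,T(165,239),-1,-1),(t,T(72,200),-1,1),(s,S(595,68),1,1),(s,S(611,153),1,-1),(s,S(500,203),-1,-1),(s,S(486,118),-1,1)]
pl=[(t,T(247,192),1,1),(t,T(285,208),1,-1),(s,S(600,215),1,1),(s,S(610,265),1,-1),(s,S(530,293),-1,-1)]
def W(q,X):return np.r_[q[:2],0]+R.from_euler("z",q[2]).apply(X)
def surf(u,v,h):return F+U*u+Y*v+N*h
def res(q):
    r=[proj(p,W(q,np.array(X)))-uv for p,uv,X in pts]
    r+=[proj(p,W(q,surf(q[3]+a*.051,q[4]+b*.046,.003)))-uv for p,uv,a,b in fr]
    r+=[proj(p,W(q,surf(q[5]+a*q[6],q[4]-.117+b*q[7],.002)))-uv for p,uv,a,b in pl]
    return np.concatenate(r)
f=least_squares(res,[.57,-.33,-.35,.12,.06,.1,.032,.021],loss="soft_l1")
q=f.x;print("q",q);print(res(q).reshape(-1,2))
Rz=R.from_euler("z",q[2])
print("flap",W(q,surf(q[3],q[4],.003)),"keyhole",W(q,surf(q[5],q[4]-.117,.002)),"grip",W(q,surf(q[5],q[4]-.117,.038)))
print("U",Rz.apply(U),"N",Rz.apply(N),"Y",Rz.apply(Y))
np.savez("box.npz",q=q,U=Rz.apply(U),N=Rz.apply(N),Y=Rz.apply(Y),flap=W(q,surf(q[3],q[4],.003)),key=W(q,surf(q[5],q[4]-.117,.002)))
E
python3 fit.py
```

```text
q [ 0.6066 -0.3252 -0.388   0.1172  0.051   0.1173  0.031   0.0205]
[[ 1.0269 -0.9543]
 [ 1.1094  0.0429]
 [ 0.6491 -0.8945]
 [ 1.3346  0.0558]
 [-0.9336 -0.272 ]
 [-0.6105 -0.675 ]
 [ 0.9511 -0.3523]
 [-0.6143  0.2782]
 [-0.4427 -0.9801]
 [ 1.0062 -0.798 ]
 [ 0.8383 -0.3814]
 [-1.5351 -0.1757]
 [ 0.0275  0.1455]
 [-0.6723 -0.2335]
 [ 0.2327 -0.4635]
 [-1.5811  0.2984]
 [ 0.2245  0.3699]
 [ 0.0074 -0.7459]
 [ 0.7023 -0.3024]
 [-0.3312  0.2789]
 [-0.6435 -0.7599]
 [ 0.1594  0.4246]]
flap [ 0.6113 -0.2721  0.1757] keyhole [ 0.5676 -0.3806  0.1749] grip [ 0.5485 -0.3728  0.2044]
U [ 0.7583 -0.3099  0.5736] N [-0.5309  0.217   0.8192] Y [0.3784 0.9257 0.    ]
```

```bash
cat >> h.py <<'E'
np.set_printoptions(precision=4,suppress=True)
def B():return np.load("box.npz")
def push(th,a,gap=0.,h=.026,over=0.):
    "TCP and yaw of tool y for the shut finger's back touching the key face at angle th (rad)"
    b=B();U,N,Y=b["U"],b["N"],b["Y"];k=U*np.cos(th)-Y*np.sin(th);m=Y*np.cos(th)+U*np.sin(th)
    C=b["key"]+a*k+.005*m+h*N
    ph=np.arctan2(np.sin(th)*np.cos(np.radians(35)),np.cos(th))
    yaw=np.arctan2(Y[1],Y[0])-ph+over; d=np.array([np.cos(yaw),np.sin(yaw),0])
    return C+d*(.0145+gap)+np.array([0,0,.014]),yaw
def row(P,yaw,s=None):
    s=s or observe();Rm=R.from_rotvec(s["eef_rot"]).as_matrix();y0=np.arctan2(Rm[1,1],Rm[0,1])
    return np.round(np.r_[Rm.T@(np.array(P)-s["ee_pos"])*1000,np.degrees((y0-yaw+np.pi)%(2*np.pi)-np.pi)],1)
E
python3 - <<'E'
from h import *
P,y=push(0,.009,.015);print(P,y);print("above mm/deg",row(P+[0,0,.08],y))
E
```

```text
[ 0.5737 -0.3458  0.2154] 1.182758276440865
above mm/deg [-667.1 -585.5  -50.    -3.7]
```

jog_arm --pt "0 0 -0.05 0 0" --pt "-0.3 -0.263 -0.05 -2 0" --pt "-0.3 -0.263 -0.05 -2 0" --pt "-0.3 -0.263 -0.05 -2 0" --pt "-0.3 -0.263 -0.05 -2 0" --pt "-0.3 -0.263 -0.05 -2 0" --pt "-0.3 -0.263 -0.05 -2 0" --pt "-0.3 -0.263 -0.05 -2 0" --pt "-0.3 -0.263 -0.05 -2 0" --pt "-0.3 -0.263 -0.05 -2 0" --squeeze 30

```text
clock: 1.15
ee_pos: [0.3856, 0.1, 0.2949]
eef_rot: [0.663, 3.071, -0.002]
force: [-0.0, 0.6, -0.4]
gripper_width: -0.0002
```

jog_arm --pt "-0.367 -0.322 0 -1.7 0" --pt "-0.367 -0.322 0 -1.7 0" --pt "-0.367 -0.322 0 -1.7 0" --pt "-0.367 -0.322 0 -1.7 0" --pt "-0.367 -0.322 0 -1.7 0" --pt "-0.367 -0.322 0 -1.7 0" --pt "-0.367 -0.322 0 -1.7 0" --pt "-0.367 -0.322 0 -1.7 0" --pt "-0.367 -0.322 0 -1.7 0" --pt "-0.367 -0.322 0 -1.7 0" --pt "-0.367 -0.322 0 -1.7 0" --pt "-0.367 -0.322 0 -1.7 0"

```text
clock: 2.35
ee_pos: [0.5898, -0.338, 0.2934]
eef_rot: [-0.604, -3.08, -0.002]
force: [-1.3, -0.5, -0.3]
gripper_width: -0.0002
```

Run:
```python
from h import *
p=camera_params("wrist");im=capture("wrist");cv2.imwrite("pics/w1.png",im)
np.savez("w1.npz",**p)
P,y=push(0,.009,.015);print(observe()["clock"],row(P,y),observe()["joint_positions"],observe()["force"])
b=B();f=b["key"]
for a,c in((1,1),(1,-1),(-1,1),(-1,-1)):print("plate",a,c,proj(p,f+a*.032*b["U"]+c*.021*b["Y"]),"frame",proj(p,b["flap"]+a*.051*b["U"]+c*.046*b["Y"]))
```

```text
2.4 [ 11.6 -14.1  79.6   0.1] [-0.5739  0.5133  0.753   0.0005  1.8762 -1.7583] [-0.7477  0.8405  0.2708]
plate 1 1 [224.0374 221.0244] frame [379.5856 241.3748]
plate 1 -1 [178.9814 220.9678] frame [278.4187 241.4485]
plate -1 1 [226.1589 158.0896] frame [365.4118 140.8077]
plate -1 -1 [184.3451 158.0862] frame [275.5986 140.6293]
```

View pics/w1.png

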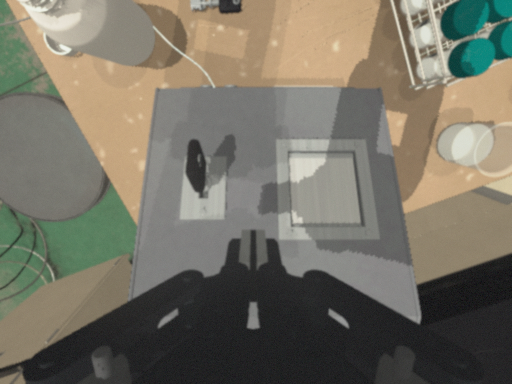

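The wrist view has the plate corners at about (181–226, 158–220) and the frame at (276–379, 139–240). Both are within about 2 px of the prediction, so the model is good to 1–2 mm.

jog_arm --pt "0.012 -0.014 0 0 0" --pt "0.012 -0.014 0.04 0 0" --pt "0.012 -0.014 0.08 0 0" --pt "0.012 -0.014 0.08 0 0" --pt "0.012 -0.024 0.08 0 0" --pt "0.012 -0.024 0.08 0 0"

```text
clock: 3.0
ee_pos: [0.5696, -0.3571, 0.2195]
eef_rot: [0.604, 3.078, -0.004]
force: [-0.0, 0.3, 1.1]
gripper_width: -0.0002
```

Run:
```python
from h import *
s=observe();print(s["ee_pos"],s["force"])
for th in np.arange(0,1.45,.1):
    P,y=push(th,.009);print(round(th,1),row(P,y,s))
```

```text
[ 0.5696 -0.3571  0.2195] [-0.0191  0.3084  1.0731]
0.0 [ 0.5 -3.1  4.1  0. ]
0.1 [-1.  -4.   3.9  4.7]
0.2 [-2.5 -5.1  3.7  9.5]
0.3 [-3.9 -6.4  3.5 14.2]
0.4 [-5.2 -7.8  3.5 19.1]
0.5 [-6.4 -9.3  3.4 24.1]
0.6 [ -7.6 -10.9   3.5  29.3]
0.7 [ -8.6 -12.6   3.6  34.6]
0.8 [ -9.5 -14.4   3.7  40.2]
0.9 [-10.3 -16.4   3.9  45.9]
1.0 [-10.9 -18.5   4.2  51.9]
1.1 [-11.4 -20.7   4.5  58.2]
1.2 [-11.7 -22.9   4.9  64.6]
1.3 [-11.7 -25.2   5.3  71.3]
1.4 [-11.5 -27.6   5.7  78.1]
```

jog_arm --pt "0.0005 -0.003 0.004 0 0" --pt "-0.001 -0.004 0.004 4 0" --pt "-0.0025 -0.005 0.004 9 0" --pt "-0.004 -0.0065 0.004 14 0" --pt "-0.004 -0.0065 0.004 14 0"

```text
clock: 3.5
ee_pos: [0.5708, -0.364, 0.2126]
eef_rot: [0.976, 2.984, -0.001]
force: [-0.3, -0.3, -0.5]
gripper_width: -0.0001
```

Run:
```python
from h import *
s=observe();print(s["ee_pos"],s["force"],s["moment"])
for th in (.2,.3,.4,.6,.8,1.,1.1):
    P,y=push(th,.009);print(round(th,1),row(P,y,s))
cv2.imwrite("pics/w2.png",capture("wrist")[90:290,120:320].repeat(3,0).repeat(3,1))
```

```text
[ 0.5708 -0.364   0.2126] [-0.2776 -0.3443 -0.4927] [ 0.0028 -0.0227  0.0086]
0.2 [ 1.3  0.5 -3.2 -4.6]
0.3 [-0.3 -0.4 -3.4  0.2]
0.4 [-1.9 -1.4 -3.5  5.1]
0.6 [-5.  -3.8 -3.5 15.3]
0.8 [-7.7 -6.8 -3.2 26.1]
1.0 [-10.1 -10.4  -2.8  37.9]
1.1 [-11.  -12.4  -2.5  44.1]
```

View pics/w2.png

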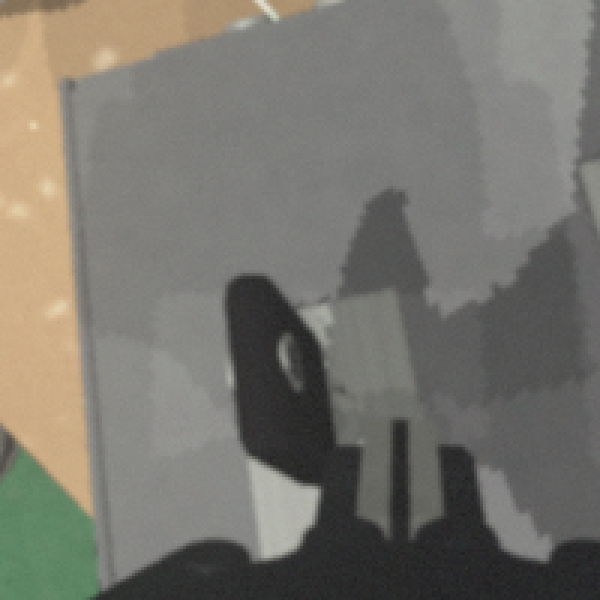

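The crop shows the shut fingertips at (400,430) beside the key grip, whose upslope corner is at about (325,450), so contact is just beginning.

jog_arm --pt "-0.002 -0.0015 -0.0035 5 0" --pt "-0.0035 -0.0025 -0.0035 10 0" --pt "-0.005 -0.004 -0.0035 15 0" --pt "-0.0063 -0.0053 -0.0035 20.5 0" --pt "-0.0077 -0.0068 -0.003 26 0" --pt "-0.0077 -0.0068 -0.003 26 0"

```text
clock: 4.15
ee_pos: [0.5729, -0.3737, 0.215]
eef_rot: [1.62, 2.69, 0.0]
force: [-0.4, 0.7, 1.2]
gripper_width: 0.0001
```

Run:
```python
from h import *
s=observe();print(s["ee_pos"],s["force"],s["moment"])
for th in (.7,.8,.9,1.,1.1,1.2,1.3,1.4):
    P,y=push(th,.009);print(round(th,1),row(P,y,s))
```

```text
[ 0.5729 -0.3737  0.215 ] [-0.3738  0.6599  1.1718] [ 0.0876 -0.0611  0.0531]
0.7 [ 1.5  0.8 -1.  -5.3]
0.8 [-0.4 -0.1 -0.8  0.3]
0.9 [-2.2 -1.1 -0.6  6. ]
1.0 [-4.1 -2.3 -0.4 12. ]
1.1 [-5.8 -3.6 -0.1 18.3]
1.2 [-7.5 -5.2  0.3 24.7]
1.3 [-9.  -6.9  0.7 31.4]
1.4 [-10.4  -8.8   1.1  38.2]
```

jog_arm --pt "-0.0022 -0.0011 -0.0006 6 0" --pt "-0.004 -0.0023 -0.0005 12 0" --pt "-0.004 -0.0023 -0.0005 12 0"

```text
clock: 4.45
ee_pos: [0.5728, -0.3781, 0.2153]
eef_rot: [1.891, 2.508, 0.001]
force: [-0.5, 1.4, 0.2]
gripper_width: 0.0001
```

Run:
```python
from h import *
s=observe();print(s["ee_pos"],s["force"],s["moment"])
for th in (1.,1.1,1.2,1.3,1.4):
    P,y=push(th,.009);print(round(th,1),row(P,y,s))
cv2.imwrite("pics/w3.png",capture("wrist")[90:290,120:320].repeat(3,0).repeat(3,1))
```

```text
[ 0.5728 -0.3781  0.2153] [-0.5213  1.4071  0.1804] [ 0.1741 -0.0748 -0.0521]
1.0 [-0.2 -0.  -0.1  0.1]
1.1 [-2.2 -1.   0.2  6.4]
1.2 [-4.2 -2.2  0.6 12.8]
1.3 [-6.1 -3.6  1.  19.5]
1.4 [-7.8 -5.2  1.4 26.3]
```

View pics/w3.png

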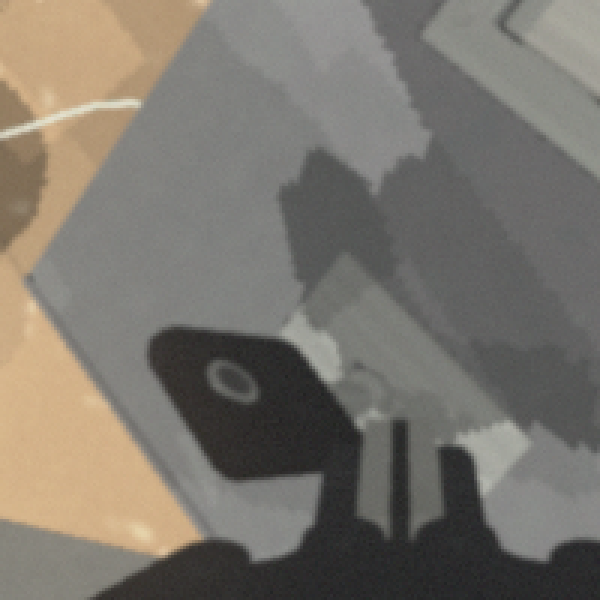

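The crop shows the grip turned well clear of the plate's long axis, with the fingertip touching its face at (355,440), so the key is turning.

jog_arm --pt "-0.002 -0.001 0 6 0" --pt "-0.002 -0.001 0 6 0"

```text
clock: 4.7
ee_pos: [0.5723, -0.3803, 0.2151]
eef_rot: [2.019, 2.406, 0.0]
force: [0.6, 1.0, 1.3]
gripper_width: -0.0002
```

jog_arm --pt "-0.002 -0.0012 0.0003 6 0" --pt "-0.002 -0.0012 0.0003 6 0"

```text
clock: 4.9
ee_pos: [0.5716, -0.3823, 0.2149]
eef_rot: [2.141, 2.298, 0.001]
force: [1.5, 2.1, 0.9]
gripper_width: -0.0002
```

Run:
```python
from h import *
s=observe();print(s["ee_pos"],s["force"],s["moment"])
for th in (1.1,1.2,1.3,1.4,1.5):
    P,y=push(th,.009);print(round(th,1),row(P,y,s))
```

```text
[ 0.5716 -0.3823  0.2149] [1.5494 2.1397 0.8971] [ 0.2122 -0.3116 -0.0107]
1.1 [ 1.8  1.  -0.2 -5.6]
1.2 [-0.4  0.2  0.1  0.9]
1.3 [-2.5 -0.8  0.5  7.6]
1.4 [-4.5 -2.   1.  14.4]
1.5 [-6.4 -3.4  1.5 21.3]
```

jog_arm --pt "-0.002 -0.001 0.0004 6 0" --pt "-0.002 -0.001 0.0004 6 0"

```text
clock: 5.1
ee_pos: [0.5708, -0.3843, 0.2146]
eef_rot: [2.258, 2.183, 0.001]
force: [2.6, 1.4, 2.6]
gripper_width: -0.0006
```

jog_arm --pt "-0.001 -0.001 0 3 0" --pt "-0.001 -0.001 0 3 0"

```text
clock: 5.3
ee_pos: [0.5699, -0.3851, 0.2146]
eef_rot: [2.313, 2.124, 0.002]
force: [3.1, 1.8, 2.9]
gripper_width: -0.0001
```

Run:
```python
from h import *
s=observe();print(s["ee_pos"],s["force"],s["moment"])
for th in (1.1,1.2,1.3,1.4,1.5):
    P,y=push(th,.009);print(round(th,1),row(P,y,s))
b=B();im=cv2.imread("pics/w3.png")
cv2.imwrite("pics/w4.png",capture("wrist")[90:290,120:320].repeat(3,0).repeat(3,1))
```

```text
[ 0.5699 -0.3851  0.2146] [3.1064 1.8236 2.8713] [ 0.4812 -0.5799  0.0111]
1.1 [  4.8   2.1  -0.5 -14.5]
1.2 [ 2.6  1.7 -0.2 -8. ]
1.3 [ 0.4  1.   0.2 -1.4]
1.4 [-1.8  0.2  0.7  5.5]
1.5 [-3.9 -0.9  1.1 12.4]
```

View pics/w4.png

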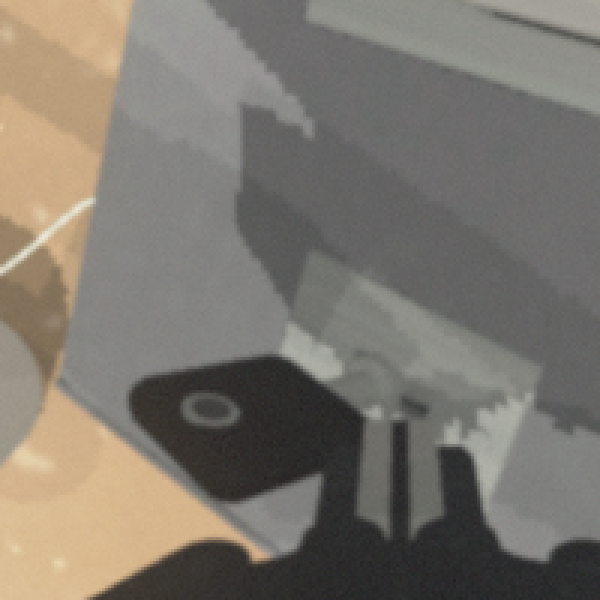

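The key is turned further and the fingertip is on its face at (360,440). The force is about 4.6 N, in the range of turning friction. I'll continue in small steps.

jog_arm --pt "-0.001 -0.001 0 3 0" --pt "-0.001 -0.001 0 3 0"

```text
clock: 5.55
ee_pos: [0.5687, -0.3863, 0.2145]
eef_rot: [2.37, 2.061, 0.001]
force: [4.3, 1.5, 2.4]
gripper_width: 0.0001
```

jog_arm --pt "-0.001 -0.001 0 3 0" --pt "-0.001 -0.001 0 3 0"

```text
clock: 5.75
ee_pos: [0.5675, -0.3873, 0.2144]
eef_rot: [2.423, 1.997, 0.001]
force: [5.3, 1.5, 2.7]
gripper_width: 0.0001
```

Run:
```python
from h import *
s=observe();print(s["ee_pos"],s["force"],s["moment"])
for th in (1.3,1.4,1.5):
    P,y=push(th,.009);print(round(th,1),row(P,y,s))
```

```text
[ 0.5675 -0.3873  0.2144] [5.3017 1.494  2.7229] [ 0.2819 -0.8527 -0.0815]
1.3 [ 3.1  2.9  0.1 -7.5]
1.4 [ 0.8  2.3  0.5 -0.7]
1.5 [-1.4  1.4  1.   6.3]
```

jog_arm --pt "0 -0.001 0 0 0" --pt "0 -0.001 0 0 0"

```text
clock: 5.95
ee_pos: [0.5667, -0.3871, 0.2144]
eef_rot: [2.422, 1.999, 0.001]
force: [5.4, 0.1, 2.4]
gripper_width: -0.0001
```

jog_arm --pt "0 -0.001 0 0 0" --pt "0 -0.001 0 0 0"

```text
clock: 6.15
ee_pos: [0.5659, -0.387, 0.2144]
eef_rot: [2.421, 1.999, 0.002]
force: [6.9, 0.6, 1.4]
gripper_width: 0.0
```

Run:
```python
from h import *
s=observe();print(s["ee_pos"],s["force"],s["moment"])
for th in (1.3,1.4,1.5):
    P,y=push(th,.009);print(round(th,1),row(P,y,s))
s_=capture("side")[225:305,270:370];w=capture("wrist")[130:270,130:300]
a=cv2.resize(s_,None,fx=4,fy=4,interpolation=3);b=cv2.resize(w,None,fx=2.3,fy=2.3,interpolation=3)
o=np.zeros((322,800,3),np.uint8);o[:320,:400]=a;o[:b.shape[0],405:405+b.shape[1]]=b[:322];cv2.imwrite("pics/c5.png",o)
```

```text
[ 0.5659 -0.387   0.2144] [6.8542 0.5745 1.3647] [ 0.0786 -1.1448 -0.0907]
1.3 [ 3.   4.6  0.1 -7.4]
1.4 [ 0.8  4.   0.5 -0.6]
1.5 [-1.4  3.1  1.   6.4]
```

View pics/c5.png

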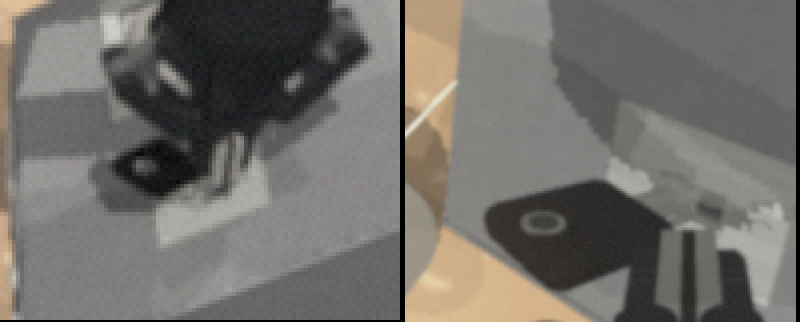

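The crop shows the grip lying nearly across the plate, with outline corners near (487,208), (605,180), (672,232) and (558,290). I'll compare these with projections at several key angles.

Run:
```python
from h import *
p=camera_params("wrist");b=B();U,N,Y=b["U"],b["N"],b["Y"]
for th in(.9,1.0,1.1,1.2,1.3,1.4):
    k=U*np.cos(th)-Y*np.sin(th);m=Y*np.cos(th)+U*np.sin(th)
    f=lambda a,c,h:np.round((proj(p,b["key"]+a*k+c*m+h*N)-130)*2.3+[405,0]).astype(int)
    print(th,"end+",f(.017,0,.056),"end-",f(-.017,0,.056),"low+",f(.017,0,.016),"low-",f(-.017,0,.016),"mid",f(0,-.005,.042))
```

```text
0.9 end+ [580 328] end- [529 183] low+ [683 271] low- [640 154] mid [583 243]
1.0 end+ [575 329] end- [534 181] low+ [678 272] low- [645 153] mid [583 241]
1.1 end+ [569 329] end- [539 180] low+ [673 273] low- [650 152] mid [582 239]
1.2 end+ [564 328] end- [544 180] low+ [668 272] low- [655 151] mid [582 237]
1.3 end+ [559 327] end- [549 180] low+ [664 271] low- [660 151] mid [582 235]
1.4 end+ [553 325] end- [555 181] low+ [659 270] low- [665 152] mid [582 233]
```

Run:
```python
from h import *
b=B();U,N,Y=b["U"],b["N"],b["Y"]
p=camera_params("wrist");q=camera_params("side")
fw=lambda X:np.round((proj(p,X)-130)*2.3+[405,0]).astype(int); fs=lambda X:np.round((proj(q,X)-[270,225])*4).astype(int)
print("plate",[fw(b["key"]+a*.032*U+c*.021*Y) for a,c in((1,1),(1,-1),(-1,1),(-1,-1))])
print("plate side",[fs(b["key"]+a*.032*U+c*.021*Y) for a,c in((1,1),(1,-1),(-1,1),(-1,-1))])
for th in(0,.5,.7,.9,1.1,1.3):
    k=U*np.cos(th)-Y*np.sin(th);m=Y*np.cos(th)+U*np.sin(th);K=b["key"]
    print(th,[list(f(K+a*k+h*N)) for f in(fs,fw) for a,h in((.017,.056),(-.017,.056),(.017,.016),(-.017,.016))])
```

```text
plate [array([809, 172]), array([771, 310]), array([624, 100]), array([603, 221])]
plate side [array([255, 135]), array([268, 201]), array([149, 180]), array([157, 246])]
0 [[np.int64(181), np.int64(122)], [np.int64(122), np.int64(147)], [np.int64(220), np.int64(163)], [np.int64(162), np.int64(187)], [np.int64(611), np.int64(289)], [np.int64(504), np.int64(225)], [np.int64(713), np.int64(237)], [np.int64(615), np.int64(190)]]
0.5 [[np.int64(179), np.int64(136)], [np.int64(124), np.int64(133)], [np.int64(219), np.int64(177)], [np.int64(164), np.int64(173)], [np.int64(598), np.int64(318)], [np.int64(514), np.int64(197)], [np.int64(700), np.int64(261)], [np.int64(626), np.int64(166)]]
0.7 [[np.int64(176), np.int64(142)], [np.int64(126), np.int64(127)], [np.int64(216), np.int64(183)], [np.int64(167), np.int64(167)], [np.int64(589), np.int64(325)], [np.int64(521), np.int64(189)], [np.int64(692), np.int64(268)], [np.int64(632), np.int64(159)]]
0.9 [[np.int64(172), np.int64(148)], [np.int64(130), np.int64(122)], [np.int64(212), np.int64(189)], [np.int64(170), np.int64(162)], [np.int64(580), np.int64(328)], [np.int64(529), np.int64(183)], [np.int64(683), np.int64(271)], [np.int64(640), np.int64(154)]]
1.1 [[np.int64(168), np.int64(153)], [np.int64(135), np.int64(117)], [np.int64(208), np.int64(194)], [np.int64(174), np.int64(157)], [np.int64(569), np.int64(329)], [np.int64(539), np.int64(180)], [np.int64(673), np.int64(273)], [np.int64(650), np.int64(152)]]
1.3 [[np.int64(162), np.int64(158)], [np.int64(140), np.int64(113)], [np.int64(203), np.int64(198)], [np.int64(179), np.int64(153)], [np.int64(559), np.int64(327)], [np.int64(549), np.int64(180)], [np.int64(664), np.int64(271)], [np.int64(660), np.int64(151)]]
```

Run:
```python
from h import *
b=B();U,N,Y=b["U"],b["N"],b["Y"];K=b["key"]
def poly(im,roi,eps=2):
    x0,y0,x1,y1=roi;g=cv2.cvtColor(im,6)[y0:y1,x0:x1];m=(g<62).astype(np.uint8)
    c=max(cv2.findContours(m,0,2)[0],key=cv2.contourArea);return cv2.contourArea(c),cv2.approxPolyDP(c,eps,True)[:,0]+[x0,y0]
def pred(p,th):
    k=U*np.cos(th)-Y*np.sin(th);m=Y*np.cos(th)+U*np.sin(th)
    X=[proj(p,K+a*k+c*m+h*N) for a in(.017,-.017) for c in(.005,-.005) for h in(.056,.016)]
    H=cv2.convexHull(np.float32(X))[:,0];return cv2.contourArea(H),H.round().astype(int).tolist()
w1=dict(np.load("w1.npz"));print("w1",*poly(cv2.imread("pics/w1.png"),(170,120,225,225)));print(pred(w1,0))
q=camera_params("side");print("side0",*poly(cv2.imread("pics/side0.png"),(295,245,330,285),1.5));print(pred(q,0))
p=camera_params("wrist");im=capture("wrist");cv2.imwrite("pics/w5.png",im)
print("w5",*poly(im,(150,170,240,262)))
for th in(.4,.8,1.2):print(th,pred(p,th))
```

```text
w1 644.5 [[192 140]
 [188 150]
 [187 172]
 [194 187]
 [201 191]
 [204 160]
 [198 142]]
(1085.948504916043, [[207, 166], [205, 201], [194, 201], [182, 186], [186, 146], [198, 146]])
side0 175.0 [[300 263]
 [309 272]
 [320 267]
 [320 264]
 [312 258]
 [308 258]]
(304.942021404393, [[325, 268], [311, 274], [301, 264], [300, 260], [315, 253], [325, 264]])
w5 2480.0 [[166 222]
 [168 232]
 [192 254]
 [199 255]
 [226 244]
 [229 247]
 [226 261]
 [237 261]
 [239 223]
 [218 210]
 [205 210]]
0.4 (3873.751713348087, [[264, 237], [256, 247], [211, 272], [173, 224], [179, 211], [228, 199]])
0.8 (3934.4214814339066, [[259, 245], [214, 270], [202, 274], [177, 214], [188, 207], [236, 195]])
1.2 (3925.326370256953, [[251, 249], [206, 274], [192, 271], [184, 208], [232, 196], [245, 196]])
```

The numbers disagree with the model: the grip's outline is smaller and shifted. I'll back the finger off and take a clear look at the key.

jog_arm --pt "0 0.012 0 0 0" --pt "0 0.03 -0.03 0 0" --pt "0 0.05 -0.06 -10 0" --pt "0 0.05 -0.08 -19 0" --pt "0 0.05 -0.08 -27 0" --pt "0 0.05 -0.08 -36 0" --pt "0 0.05 -0.08 -44 0" --pt "0 0.05 -0.08 -52 0" --pt "0 0.05 -0.08 -61 0" --pt "0 0.05 -0.08 -70 0" --pt "0 0.05 -0.08 -75 0" --pt "0 0.05 -0.08 -75 0"

```text
clock: 7.5
ee_pos: [0.6136, -0.3971, 0.2931]
eef_rot: [-0.706, -3.059, 0.0]
force: [-0.9, 0.3, 0.3]
gripper_width: -0.0004
```

Run:
```python
from h import *
p=camera_params("wrist");im=capture("wrist");cv2.imwrite("pics/w6f.png",im);np.savez("w6.npz",**p)
b=B();s=observe();print(s["ee_pos"],s["force"],s["joint_positions"][5])
c=proj(p,b["key"]+.02*b["N"]);print("keyhole",proj(p,b["key"]),"plate",[proj(p,b["key"]+a*.032*b["U"]+e*.021*b["Y"]).round() for a,e in((1,1),(1,-1),(-1,1),(-1,-1))])
x0,y0=(c-[40,45]).astype(int);print("crop",x0,y0,"wrist x5; side x5 at 275,225")
a=cv2.resize(im[max(y0,0):y0+90,max(x0,0):x0+80],None,fx=5,fy=5,interpolation=2)
t=cv2.resize(capture("side")[225:305,275:355],None,fx=5,fy=5,interpolation=2)
o=np.zeros((450,800,3),np.uint8);o[:a.shape[0],:a.shape[1]]=a;o[:400,400:]=t;cv2.imwrite("pics/c6.png",np.clip(o*1.5,0,255))
```

```text
[ 0.6137 -0.397   0.2932] [ 0.5403  0.2376 -0.3488] -1.7378992515246245
keyhole [247.4118 142.3011] plate [array([273., 173.]), array([225., 176.]), array([268., 111.]), array([224., 114.])]
crop 206 86 wrist x5; side x5 at 275,225[ WARN:0@3.150] global loadsave.cpp:1063 imwrite_ Unsupported depth image for selected encoder is fallbacked to CV_8U.
```

View pics/c6.png

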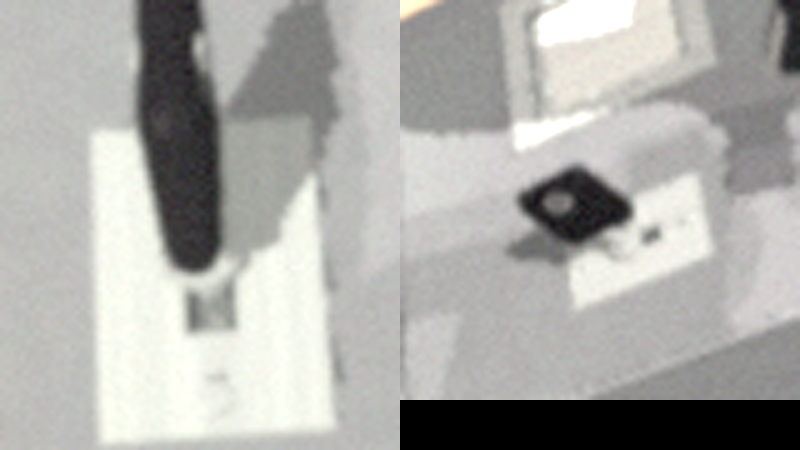

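Now it is clear: the grip is still aligned with the slot at θ≈0. The apparent turning was only the wrist camera rotating with the tool. The key also sits further down the slope than I assumed, with an open slot patch visible at (210,310) upslope of it. I'll triangulate the grip's centre from mask centroids.

Run:
```python
from h import *
b=B();U,N,Y=b["U"],b["N"],b["Y"];K=b["key"]
def cen(im,roi,th=62):
    x0,y0,x1,y1=roi;g=cv2.cvtColor(im,6)[y0:y1,x0:x1];m=(g<th).astype(np.uint8)
    n,l,st,c=cv2.connectedComponentsWithStats(m);i=1+np.argmax(st[1:,4]);print(st[i],st[i][:2]+[x0,y0]);return c[i]+[x0,y0]
w1=dict(np.load("w1.npz"));w6=dict(np.load("w6.npz"));q=camera_params("side")
c1=cen(cv2.imread("pics/w1.png"),(170,120,225,215));c6=cen(cv2.imread("pics/w6f.png"),(215,40,270,160));sd=cv2.imread("pics/side0.png");cs=cen(sd,(295,245,330,285),75)
cs2=cen(capture("side"),(295,245,330,285),75)
for n,(X,e) in dict(a=tri(w1,c1,q,cs),b=tri(w6,c6,q,cs2),c=tri(w1,c1,w6,c6)).items():
    d=X-K;print(n,X,e,"u,v,n",d@U,d@Y,d@N)
# dark slot & plate edges in w6
for n,uv in dict(slotend=(206+42,86+66),slotL=(206+37,86+61),slotR=(206+47,86+61),pUL=(206+20,86+88),pUR=(206+67,86+85.4),pDL=(206+18,86+26)).items():
    d=onplane(w6,uv,K,N)-K;print(n,d@U,d@Y)
```

```text
[ 17  20  18  52 657] [187 140]
[ 19  39  16  61 721] [234  79]
[  5  12  22  16 198] [300 257]
[  4  13  22  19 234] [299 258]
a [ 0.5429 -0.3709  0.2013] 0.002392544822889972 u,v,n -0.006571285488106565 -0.0003753075843415892 0.036803693602945865
b [ 0.5401 -0.3719  0.1983] 0.0013624626133991638 u,v,n -0.010121102009523625 -0.002314726258455168 0.035636664907894106
c [ 0.5407 -0.3708  0.2021] 0.0023696696195372375 u,v,n -0.0078473885162005 -0.001111557894685738 0.038733583541713176
slotend 0.009811727752928582 7.602737851200188e-05
slotL 0.004471144423948518 -0.004240853643865442
slotR 0.00513637317628765 0.004859331409059885
pUL 0.02978701863716702 -0.020369914344138096
pUR 0.03016757154398401 0.02117428016243635
pDL -0.033966437957428465 -0.020888711856514128
```

```bash
python3 - <<'E'
s=open("h.py").read()
s=s.replace('C=b["key"]+a*k','C=b["key"]-.006*U-.001*Y+a*k').replace("d*(.0145+gap)","d*(half+gap)").replace("h=.026,over=0.","h=.024,over=0.,half=.0075")
open("h.py","w").write(s)
E
python3 - <<'E'
from h import *
s=observe();print(s["ee_pos"])
P,y=push(0,.011,.014);print(row(P+[0,0,.06],y,s),row(P,y,s))
E
```

```text
[ 0.6139 -0.3969  0.2935]
[60.2 18.8 22.2 -4. ] [60.1 18.9 82.2 -4. ]
```

jog_arm --pt "0.04 0.019 0 -4 0" --pt "0.06 0.019 0 -4 0" --pt "0.06 0.019 0.03 -4 0" --pt "0.06 0.019 0.06 -4 0" --pt "0.06 0.019 0.082 -4 0" --pt "0.06 0.019 0.082 -4 0" --pt "0.06 0.019 0.082 -4 0"

```text
clock: 8.35
ee_pos: [0.5688, -0.3532, 0.2127]
eef_rot: [-0.605, -3.083, 0.0]
force: [-0.4, -0.1, 1.0]
gripper_width: -0.0002
```

Run:
```python
from h import *
s=observe();print(s["ee_pos"],s["force"])
for th in np.arange(0,1.45,.1):
    P,y=push(th,.011,over=-.17*min(1,th/.2));print(round(th,1),row(P,y,s))
```

```text
[ 0.5688 -0.3532  0.2127] [-0.3583 -0.0943  0.9866]
0.0 [  0.4 -14.3   1.3   0. ]
0.1 [ -1.2 -15.5   1.    9.6]
0.2 [ -2.7 -17.    0.8  19.2]
0.3 [ -3.5 -18.4   0.7  24. ]
0.4 [ -4.1 -19.9   0.6  28.9]
0.5 [ -4.7 -21.5   0.7  33.9]
0.6 [ -5.1 -23.1   0.7  39. ]
0.7 [ -5.4 -24.7   0.9  44.4]
0.8 [ -5.6 -26.4   1.1  49.9]
0.9 [ -5.6 -28.1   1.4  55.7]
1.0 [ -5.5 -29.8   1.7  61.7]
1.1 [ -5.3 -31.5   2.1  67.9]
1.2 [ -4.9 -33.2   2.6  74.4]
1.3 [ -4.4 -34.9   3.1  81. ]
1.4 [ -3.7 -36.5   3.7  87.9]
```

jog_arm --pt "0 -0.008 0.001 0 0" --pt "0 -0.014 0.001 4 0" --pt "-0.0012 -0.0155 0.001 9 0"

```text
clock: 8.65
ee_pos: [0.5653, -0.3677, 0.2134]
eef_rot: [0.846, 3.021, 0.003]
force: [4.6, 6.7, 0.9]
gripper_width: 0.0
```

jog_arm --pt "-0.0015 -0.0015 0 8 0" --pt "-0.0015 -0.0015 0 10 0" --pt "-0.0015 -0.0015 0 10 0"

```text
clock: 8.95
ee_pos: [0.5663, -0.3694, 0.2134]
eef_rot: [1.102, 2.936, 0.003]
force: [5.7, 4.9, -0.3]
gripper_width: -0.0002
```

Run:
```python
from h import *
s=observe();print(s["ee_pos"],s["force"],s["moment"])
for th in np.arange(.2,1.45,.1):
    P,y=push(th,.011,over=-.17*min(1,th/.2));print(round(th,1),row(P,y,s))
```

```text
[ 0.5663 -0.3694  0.2134] [ 5.7022  4.8965 -0.2663] [ 0.8009 -0.8992  0.0054]
0.2 [ 0.7 -1.4  1.5  0.2]
0.3 [-0.5 -2.5  1.4  5. ]
0.4 [-1.6 -3.7  1.3  9.9]
0.5 [-2.6 -5.   1.3 14.9]
0.6 [-3.5 -6.4  1.4 20.1]
0.7 [-4.3 -7.8  1.6 25.4]
0.8 [-5.  -9.3  1.8 31. ]
0.9 [ -5.6 -10.9   2.1  36.7]
1.0 [ -6.1 -12.6   2.4  42.7]
1.1 [ -6.5 -14.3   2.8  49. ]
1.2 [ -6.7 -16.    3.3  55.4]
1.3 [ -6.7 -17.8   3.8  62.1]
1.4 [ -6.5 -19.5   4.3  68.9]
```

jog_arm --pt "-0.0005 -0.0025 0.0013 5 0" --pt "-0.0016 -0.0037 0.0013 10 0" --pt "-0.0026 -0.005 0.0013 15 0" --pt "-0.0026 -0.005 0.0013 15 0"

```text
clock: 9.35
ee_pos: [0.5656, -0.3747, 0.2128]
eef_rot: [1.476, 2.765, 0.005]
force: [7.9, 4.5, 1.5]
gripper_width: -0.0002
```

jog_arm --pt "-0.0013 -0.0011 0 5 0" --pt "-0.0024 -0.0022 0 10 0" --pt "-0.0024 -0.0022 0 10 0"

```text
clock: 9.65
ee_pos: [0.5648, -0.3782, 0.2124]
eef_rot: [1.713, 2.626, 0.004]
force: [6.9, 3.3, -0.2]
gripper_width: -0.0001
```

Run:
```python
from h import *
s=observe();print(s["ee_pos"],s["force"],s["moment"])
for th in np.arange(.5,1.45,.1):
    P,y=push(th,.011,over=-.17*min(1,th/.2));print(round(th,1),row(P,y,s))
p=camera_params("wrist");b=B();im=capture("wrist");cv2.imwrite("pics/w7f.png",im);np.savez("w7.npz",**p)
cv2.imwrite("pics/w7.png",cv2.resize(im[90:270,120:320],None,fx=3,fy=3,interpolation=2))
```

```text
[ 0.5648 -0.3782  0.2124] [ 6.9347  3.3273 -0.2108] [ 0.5039 -1.0433 -0.0198]
0.5 [  3.1   1.5   0.3 -10.1]
0.6 [ 1.6  0.6  0.4 -5. ]
0.7 [ 0.3 -0.3  0.6  0.4]
0.8 [-1.  -1.4  0.8  5.9]
0.9 [-2.2 -2.6  1.1 11.7]
1.0 [-3.4 -3.9  1.4 17.7]
1.1 [-4.4 -5.3  1.8 23.9]
1.2 [-5.3 -6.8  2.3 30.4]
1.3 [-6.1 -8.4  2.8 37. ]
1.4 [ -6.7 -10.    3.3  43.9]
```

View pics/w7.png

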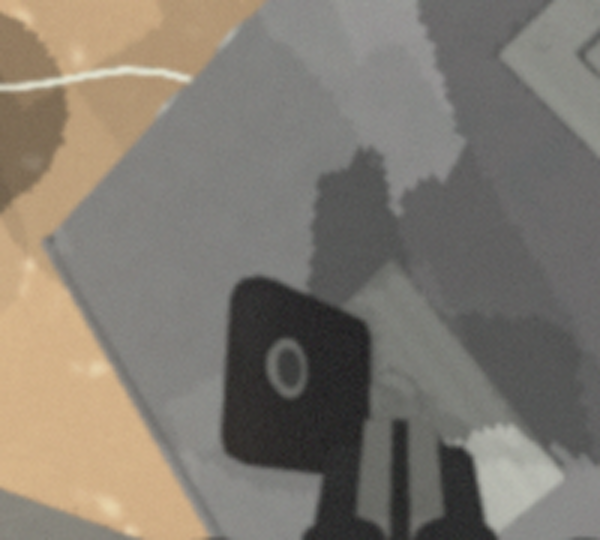

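Now the key really is turning: the full grip face is visible between (230,280) and (370,470) and follows the finger, with a steady force of about 7.5 N. I'll go on towards the stop.

jog_arm --pt "-0.001 -0.0014 0.0008 6 0" --pt "-0.0022 -0.0026 0.001 12 0" --pt "-0.0034 -0.0039 0.0014 18 0" --pt "-0.0034 -0.0039 0.0014 18 0"

```text
clock: 10.1
ee_pos: [0.5624, -0.3834, 0.2113]
eef_rot: [2.104, 2.325, 0.005]
force: [6.8, 2.1, 1.5]
gripper_width: 0.0003
```

jog_arm --pt "-0.0018 -0.0009 0.0003 6 0" --pt "-0.0018 -0.0009 0.0003 6 0"

```text
clock: 10.3
ee_pos: [0.5616, -0.3853, 0.2111]
eef_rot: [2.223, 2.212, 0.005]
force: [5.0, 3.3, 1.0]
gripper_width: 0.0001
```

Run:
```python
from h import *
s=observe();print(s["ee_pos"],s["force"],s["moment"],s["joint_positions"][5])
for th in np.arange(1,1.65,.1):
    P,y=push(th,.011,over=-.17*min(1,th/.2));print(round(th,1),row(P,y,s))
```

```text
[ 0.5616 -0.3853  0.2111] [5.0156 3.265  1.0052] [ 0.4675 -0.9779 -0.034 ] -0.6513113077181414
1.0 [ 2.4  1.   0.2 -6.4]
1.1 [ 0.9  0.1  0.6 -0.2]
1.2 [-0.5 -0.9  1.   6.3]
1.3 [-1.9 -2.   1.5 13. ]
1.4 [-3.1 -3.3  2.1 19.8]
1.5 [-4.2 -4.7  2.7 26.7]
1.6 [-5.2 -6.1  3.3 33.7]
```

jog_arm --pt "-0.0007 -0.0005 0.0003 3 0" --pt "-0.0007 -0.0005 0.0003 3 0"

```text
clock: 10.5
ee_pos: [0.5611, -0.386, 0.2108]
eef_rot: [2.278, 2.155, 0.005]
force: [6.7, 3.1, 1.8]
gripper_width: -0.0
```

jog_arm --pt "-0.0007 -0.0005 0.0003 3 0" --pt "-0.0007 -0.0005 0.0003 3 0"

```text
clock: 10.7
ee_pos: [0.5606, -0.3867, 0.2107]
eef_rot: [2.334, 2.094, 0.006]
force: [6.0, 2.8, 2.9]
gripper_width: 0.0001
```

jog_arm --pt "-0.0007 -0.0005 0.0003 3 0" --pt "-0.0007 -0.0005 0.0003 3 0"

```text
clock: 10.9
ee_pos: [0.5601, -0.3874, 0.2105]
eef_rot: [2.388, 2.032, 0.006]
force: [6.2, 3.1, 2.7]
gripper_width: -0.0002
```

jog_arm --pt "-0.0006 -0.0007 0.0003 3 0" --pt "-0.0006 -0.0007 0.0003 3 0"

```text
clock: 11.1
ee_pos: [0.5594, -0.3879, 0.2104]
eef_rot: [2.44, 1.969, 0.007]
force: [6.8, 1.6, 2.9]
gripper_width: 0.0001
```

jog_arm --pt "-0.0006 -0.0007 0.0003 3 0" --pt "-0.0006 -0.0007 0.0003 3 0"

```text
clock: 11.3
ee_pos: [0.5587, -0.3884, 0.2102]
eef_rot: [2.49, 1.904, 0.007]
force: [8.0, 1.8, 3.1]
gripper_width: -0.0
```

jog_arm --pt "-0.0006 -0.0008 0.0003 3 0" --pt "-0.0006 -0.0008 0.0003 3 0"

```text
clock: 11.5
ee_pos: [0.558, -0.3888, 0.21]
eef_rot: [2.538, 1.838, 0.008]
force: [8.0, 1.2, 3.1]
gripper_width: -0.0003
```

Run:
```python
from h import *
s=observe();print(s["ee_pos"],s["force"],s["moment"])
for th in np.arange(1.1,1.65,.1):
    P,y=push(th,.011,over=-.17*min(1,th/.2));print(round(th,1),row(P,y,s))
```

```text
[ 0.558  -0.3888  0.21  ] [8.0307 1.1964 3.1221] [ 0.2553 -1.426   0.0043]
1.1 [  5.4   2.2  -0.5 -18.1]
1.2 [  3.7   1.7  -0.1 -11.6]
1.3 [ 2.1  1.   0.4 -4.9]
1.4 [0.5 0.2 1.  1.9]
1.5 [-0.9 -0.8  1.5  8.8]
1.6 [-2.3 -1.9  2.2 15.8]
```

jog_arm --pt "-0.0003 -0.0008 0.0002 1 0" --pt "-0.0003 -0.0008 0.0002 1 0"

```text
clock: 11.7
ee_pos: [0.5574, -0.389, 0.2099]
eef_rot: [2.553, 1.816, 0.009]
force: [10.0, 0.5, 2.9]
gripper_width: -0.0
```

jog_arm --pt "-0.0003 -0.0008 0.0002 1 0" --pt "-0.0003 -0.0008 0.0002 1 0"

```text
clock: 11.9
ee_pos: [0.557, -0.389, 0.2099]
eef_rot: [2.567, 1.794, 0.01]
force: [11.7, -0.0, 2.7]
gripper_width: 0.0
```

jog_arm --pt "-0.0003 -0.0008 0.0002 1 0" --pt "-0.0003 -0.0008 0.0002 1 0"

```text
clock: 12.1
ee_pos: [0.5565, -0.3891, 0.2099]
eef_rot: [2.582, 1.771, 0.011]
force: [14.4, -0.4, 3.3]
gripper_width: -0.0001
```

Run:
```python
from h import *
s=observe();print(s["ee_pos"],s["force"],s["moment"])
for th in np.arange(1.3,1.65,.1):
    P,y=push(th,.011,over=-.17*min(1,th/.2));print(round(th,1),row(P,y,s))
im=capture("wrist");cv2.imwrite("pics/w8.png",np.hstack([cv2.resize(im[90:270,150:300],None,fx=2.6,fy=2.6,interpolation=2),cv2.resize(capture("side")[225:315,270:345],None,fx=5.2,fy=5.2,interpolation=2)]))
```

```text
[ 0.5565 -0.3891  0.2099] [14.392  -0.3713  3.3113] [-0.1183 -2.3806 -0.1155]
1.3 [ 3.   2.2  0.3 -7.9]
1.4 [ 1.4  1.4  0.9 -1. ]
1.5 [-0.2  0.5  1.5  5.9]
1.6 [-1.6 -0.5  2.1 12.9]
```

View pics/w8.png

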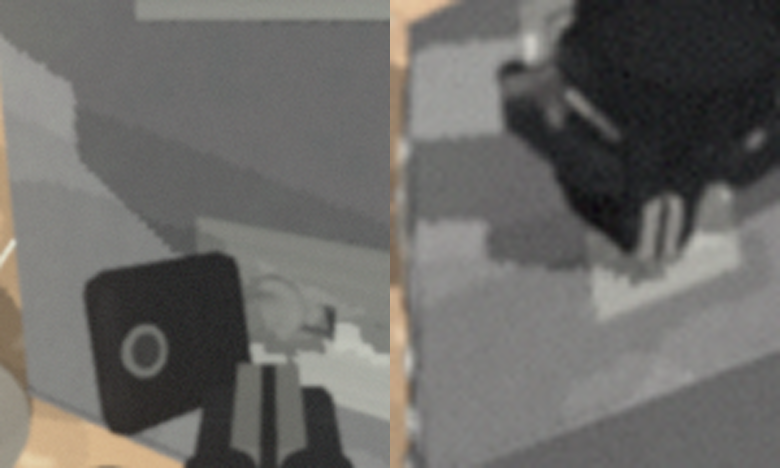

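The view shows the key turned nearly square to its starting position. The last three small steps raised the force from 8.7 to 14.4 N with hardly any motion, so this is the stop, at roughly 0.2 N·m. I'll back off and measure the bottle.

jog_arm --pt "0 0.012 0 0 0" --pt "0 0.025 -0.02 0 0" --pt "0 0.03 -0.06 -8 0.3" --pt "0 0.03 -0.09 -16 1" --pt "0 0.03 -0.09 -25 1" --pt "0 0.03 -0.09 -33 1"

```text
clock: 12.8
ee_pos: [0.5813, -0.4004, 0.2995]
eef_rot: [1.97, 2.439, -0.0]
force: [-0.0, -0.3, -0.6]
gripper_width: 0.058
```

Run:
```python
from h import *
t=camera_params("top");q=camera_params("side")
T=cv2.imread("pics/top0.png");S=cv2.imread("pics/side0.png")
g=cv2.cvtColor(T,6)[176:200,160:184];print(g)
for n,im,roi in(("top",T,(158,174,186,200)),("side",S,(226,138,250,176))):
    x0,y0,x1,y1=roi;hsv=cv2.cvtColor(im,40)[y0:y1,x0:x1]
    m=((hsv[...,1]<45)&(hsv[...,2]>140)).astype(np.uint8)
    k,l,st,c=cv2.connectedComponentsWithStats(m);print(n,[(s_[:2]+[x0,y0],s_[2:],cc+[x0,y0]) for s_,cc in zip(st[1:],c[1:]) if s_[4]>8])
s=observe();print(s["ee_pos"],s["joint_positions"])
```

```text
[[210 213 215 214 214 214 215 214 212 208 202 194 186 181 179 180 181 182
  181 182 181 180 181 181]
 [212 214 214 215 216 215 213 212 206 199 192 186 182 180 180 180 180 180
  180 181 180 180 181 179]
 [213 214 215 214 214 214 212 206 196 188 184 182 181 179 180 180 180 179
  179 178 180 179 179 179]
 [211 213 214 214 212 211 208 197 180 176 181 186 185 179 177 177 176 175
  175 176 175 176 176 177]
 [206 211 212 207 198 195 196 188 177 178 191 201 197 191 186 180 172 169
  170 170 169 169 171 173]
 [196 204 206 190 165 167 191 211 217 218 220 218 209 209 209 199 181 170
  167 166 167 168 167 169]
 [187 194 194 174 152 181 225 241 243 242 240 230 211 209 221 218 201 178
  165 164 166 166 166 167]
 [182 183 176 156 156 206 240 248 248 246 244 241 226 209 218 226 220 194
  167 161 164 163 166 166]
 [181 179 168 151 164 218 244 248 244 238 241 245 236 214 213 227 228 207
  174 158 162 164 166 167]
 [180 180 174 160 177 228 246 248 236 218 231 242 235 209 207 226 229 213
  181 162 159 163 165 167]
 [181 179 178 164 175 224 244 246 237 224 227 232 218 189 199 222 229 216
  185 165 160 16
[... 965 characters left out ...]
 165 160 159 158 159 158 158
  159 164 172 177 179 180]
 [185 184 183 183 182 181 180 180 179 179 177 171 167 163 161 159 160 161
  165 172 177 179 180 180]
 [184 183 182 182 181 180 177 179 179 179 179 177 176 171 168 168 167 169
  174 178 180 180 180 181]
 [184 183 183 182 182 180 179 177 178 179 179 179 179 178 177 177 177 178
  180 182 180 180 179 181]]
top [(array([165, 181]), array([ 13,  12, 111], dtype=int32), array([171.0721, 186.0901]))]
side [(array([231, 138]), array([19,  3, 40], dtype=int32), array([238.65, 138.65])), (array([229, 143]), array([ 15,  31, 344], dtype=int32), array([236.6919, 158.4448]))]
[ 0.5813 -0.4004  0.2995] [-0.6554  0.6039  0.6197 -0.0002  1.9119 -0.8671]
```

Run:
```python
from h import *
t=camera_params("top");X=onz(t,(168.5,185),.098);print(X)
q=camera_params("side");print(tri(t,(168.5,185),q,(236.7,147)))
b=B();y=np.arctan2(b["Y"][1],b["Y"][0]);print(row([X[0],X[1],.2995],y))
```

```text
[0.5975 0.2498 0.098 ]
(array([0.5997, 0.2507, 0.0923]), np.float64(0.003268023600729215))
[632.2 152.4  -2.4 -55.6]
```

jog_arm --pt "0.632 0.152 0 -55.6 1" --pt "0.632 0.152 0 -55.6 1" --pt "0.632 0.152 0 -55.6 1" --pt "0.632 0.152 0 -55.6 1" --pt "0.632 0.152 0 -55.6 1" --pt "0.632 0.152 0 -55.6 1" --pt "0.632 0.152 0 -55.6 1" --pt "0.632 0.152 0 -55.6 1" --pt "0.632 0.152 0 -55.6 1" --pt "0.632 0.152 0 -55.6 1" --pt "0.632 0.152 0 -55.6 1" --pt "0.632 0.152 0 -55.6 1"

```text
clock: 14.0
ee_pos: [0.5993, 0.2019, 0.298]
eef_rot: [0.616, 3.077, 0.002]
force: [0.9, -0.1, 0.5]
gripper_width: 0.0854
```

jog_arm --pt "0 0 0 0 1"

```text
clock: 14.1
ee_pos: [0.5985, 0.2058, 0.297]
eef_rot: [0.605, 3.081, 0.004]
force: [-0.6, -1.3, 0.8]
gripper_width: 0.0854
```

Run:
```python
from h import *
p=camera_params("wrist");im=capture("wrist");cv2.imwrite("pics/wb.png",im)
X=np.array([.599,.250,.1]);c=proj(p,X);print("pred",c)
hsv=cv2.cvtColor(im,40);m=((hsv[...,1]<45)&(hsv[...,2]>185)).astype(np.uint8)
k,l,st,ce=cv2.connectedComponentsWithStats(m)
print([(s_[:5].tolist(),cc.round(1).tolist()) for s_,cc in zip(st[1:],ce[1:]) if s_[4]>60 and np.hypot(*(cc-c))<110])
s=observe();b=B();y=np.arctan2(b["Y"][1],b["Y"][0]);print(s["ee_pos"],row([.599,.25,.13],y,s),s["joint_positions"])
```

```text
pred [285.971  160.3041]
[([247, 74, 27, 24, 214], [260.8, 89.5]), ([265, 139, 19, 27, 203], [271.8, 149.6]), ([273, 149, 22, 20, 270], [282.5, 159.8])]
[0.599  0.2029 0.297 ] [ 18.2  43.3 167.1  -0.1] [ 0.2682  0.3589  0.9487  0.      1.8318 -0.9125]
```

jog_arm --pt "0.018 0.043 0 0 1" --pt "0.018 0.043 0.05 0 1" --pt "0.018 0.043 0.1 0 1" --pt "0.018 0.043 0.15 0 1" --pt "0.018 0.043 0.18 0 1" --pt "0.018 0.043 0.18 0 1"

```text
clock: 14.75
ee_pos: [0.5973, 0.2446, 0.111]
eef_rot: [-0.617, -3.073, 0.007]
force: [-0.2, 1.1, 0.2]
gripper_width: 0.0855
```

Run:
```python
from h import *
s=observe();b=B();y=np.arctan2(b["Y"][1],b["Y"][0]);print(s["ee_pos"],s["force"],row([.599,.25,.099],y,s))
p=camera_params("wrist");im=capture("wrist");c=proj(p,np.array([.599,.25,.1]));print(c)
hsv=cv2.cvtColor(im,40);m=((hsv[...,1]<45)&(hsv[...,2]>170)).astype(np.uint8)
k,l,st,ce=cv2.connectedComponentsWithStats(m)
print([(s_[:5].tolist(),cc.round(1).tolist()) for s_,cc in zip(st[1:],ce[1:]) if s_[4]>100 and np.hypot(*(cc-c))<110])
```

```text
[0.5973 0.2446 0.111 ] [-0.2344  1.0992  0.1505] [ 0.4  5.7 11.9 -0.5]
[262.6213 247.5911]
[([231, 194, 19, 20, 243], [240.6, 203.3])]
```

jog_arm --pt "0 0.004 0.006 0 1" --pt "0 0.004 0.011 0 1" --pt "0 0.004 0.011 0 0.25" --pt "0 0.004 0.011 0 0.25" --pt "0 0.004 0.011 0 0.25" --pt "0 0.004 0.011 0 0.25" --pt "0 0.004 0.011 0 0.25" --pt "0 0.004 0.011 0 0.25" --squeeze 40

```text
clock: 15.6
ee_pos: [0.6007, 0.2507, 0.1055]
eef_rot: [0.615, 3.08, 0.001]
force: [-1.0, -1.6, 4.0]
gripper_width: 0.0294
```

jog_arm --pt "0 0 -0.02 0 0.2" --pt "0 0 -0.05 0 0.2" --pt "0 0 -0.1 0 0.2" --pt "0 0 -0.15 0 0.2" --pt "0 0 -0.2 0 0.2" --pt "0 0 -0.2 0 0.2" --pt "0 0 -0.2 0 0.2"

```text
clock: 16.3
ee_pos: [0.6007, 0.2508, 0.3057]
eef_rot: [0.615, 3.079, 0.002]
force: [0.6, 0.5, -1.8]
gripper_width: 0.0293
```

Run:
```python
from h import *
s=observe();print(s["ee_pos"],s["force"],s["gripper_width"])
im=capture("side");p=camera_params("side");print("tcp px",proj(p,s["ee_pos"]))
w=capture("wrist")
cv2.imwrite("pics/g.png",np.hstack([cv2.resize(im[0:230,130:330],None,fx=1.8,fy=1.8),cv2.resize(w[100:384,90:410],(400,414))]))
b=B();y=np.arctan2(b["Y"][1],b["Y"][0]);f=b["flap"]
print("above flap",row(f+[0,0,.2],y,s),f)
```

```text
[0.6007 0.2508 0.3057] [ 0.6065  0.4858 -1.7938] 0.029254922774597552
tcp px [232.7887  89.4604]
above flap [-210.7 -478.6  -70.5   -0.3] [ 0.6113 -0.2721  0.1757]
```

jog_arm --pt "0 0 -0.03 0 0.2" --pt "-0.21 -0.478 -0.03 0 0.2" --pt "-0.21 -0.478 -0.03 0 0.2" --pt "-0.21 -0.478 -0.03 0 0.2" --pt "-0.21 -0.478 -0.03 0 0.2" --pt "-0.21 -0.478 -0.03 0 0.2" --pt "-0.21 -0.478 -0.03 0 0.2" --pt "-0.21 -0.478 -0.03 0 0.2" --pt "-0.21 -0.478 -0.03 0 0.2" --pt "-0.21 -0.478 -0.03 0 0.2" --pt "-0.21 -0.478 -0.03 0 0.2" --pt "-0.21 -0.478 -0.03 0 0.2"

```text
clock: 17.6
ee_pos: [0.6095, -0.2756, 0.3308]
eef_rot: [-0.621, -3.074, -0.001]
force: [-0.1, -0.2, -1.4]
gripper_width: 0.0295
```

jog_arm --pt "0 0 0 0 0.2" --pt "0 0 0 0 0.2"

```text
clock: 17.8
ee_pos: [0.6106, -0.2713, 0.3322]
eef_rot: [-0.615, -3.077, -0.002]
force: [0.4, 0.1, -0.7]
gripper_width: 0.0295
```

Run:
```python
from h import *
s=observe();print(s["ee_pos"],s["force"],s["gripper_width"])
b=B();y=np.arctan2(b["Y"][1],b["Y"][0]);f=b["flap"];X=np.array([b["Y"][1],-b["Y"][0],0])
print(row(f+.0015*X+[0,0,.155],y,s))
p=camera_params("wrist");im=capture("wrist");cv2.imwrite("pics/wf.png",im)
print([(proj(p,f+a*.051*b["U"]+c*.046*b["Y"])).round(1) for a,c in((1,1),(1,-1),(-1,1),(-1,-1))])
```

```text
[ 0.6106 -0.2713  0.3322] [ 0.4482  0.0851 -0.6593] 0.029476250272494682
[-2.5 -0.5  1.5 -0.4]
[array([296.5, 228.8]), array([209. , 229.4]), array([291.7, 141.9]), array([212.9, 142.4])]
```

jog_arm --pt "-0.0025 -0.0005 0.025 0 0.2" --pt "-0.0025 -0.0005 0.035 0 0.2" --pt "-0.0025 -0.0005 0.035 0 0.2"

```text
clock: 18.15
ee_pos: [0.6126, -0.2712, 0.297]
eef_rot: [-0.612, -3.077, -0.002]
force: [0.6, 0.3, -0.8]
gripper_width: 0.0291
```

jog_arm --pt "0 0 0.005 0 0.2" --pt "0 0 0.01 0 0.2" --pt "0 0 0.01 0 0.2"

```text
clock: 18.45
ee_pos: [0.6129, -0.2726, 0.2904]
eef_rot: [0.615, 3.08, -0.0]
force: [-0.2, 0.2, 0.1]
gripper_width: 0.029
```

jog_arm --pt "0 0 0.005 0 0.2" --pt "0 0 0.01 0 0.2" --pt "0 0 0.01 0 0.2"

```text
clock: 18.75
ee_pos: [0.6125, -0.2728, 0.2783]
eef_rot: [-0.615, -3.079, -0.001]
force: [-1.9, 1.3, 0.5]
gripper_width: 0.0293
```

The foot is now below the frame plane with only about 2 N, so the flap is giving way: the box is unlocked.

jog_arm --pt "0 0 0.007 0 0.2" --pt "0 0 0.014 0 0.2" --pt "0 0 0.014 0 0.2"

```text
clock: 19.05
ee_pos: [0.6124, -0.2726, 0.2635]
eef_rot: [-0.615, -3.078, -0.002]
force: [-1.3, 0.4, -0.1]
gripper_width: 0.0295
```

jog_arm --pt "0 0 0.007 0 0.2" --pt "0 0 0.014 0 0.2" --pt "0 0 0.014 0 0.2"

```text
clock: 19.35
ee_pos: [0.6125, -0.2726, 0.2498]
eef_rot: [-0.615, -3.078, -0.001]
force: [-0.5, 0.3, -1.1]
gripper_width: 0.029
```

jog_arm --pt "0 0 0.006 0 0.2" --pt "0 0 0.012 0 0.2" --pt "0 0 0.012 0 0.2"

```text
clock: 19.65
ee_pos: [0.6126, -0.2726, 0.2382]
eef_rot: [-0.615, -3.079, -0.001]
force: [-0.6, 0.6, -0.3]
gripper_width: 0.0296
```

jog_arm --pt "0 0 0.01 0 0.2" --pt "0 0 0.02 0 0.2" --pt "0 0 0.03 0 0.2" --pt "0 0 0.03 0 0.2"

```text
clock: 20.05
ee_pos: [0.6121, -0.2724, 0.2067]
eef_rot: [-0.614, -3.077, -0.002]
force: [-0.4, 0.3, -2.2]
gripper_width: 0.0293
```

jog_arm --pt "0 0 0 0 0.6" --pt "0 0 0 0 0.6" --pt "0 0 0 0 0.6" --pt "0 0 0 0 0.6"

```text
clock: 20.45
ee_pos: [0.6131, -0.2729, 0.2103]
eef_rot: [0.615, 3.08, -0.0]
force: [0.9, -0.1, 0.6]
gripper_width: 0.0511
```

jog_arm --pt "0 0 -0.03 0 0.6" --pt "0 0 -0.08 0 0.3" --pt "0 0 -0.12 0 0" --pt "0 0 -0.12 0 0"

```text
clock: 20.85
ee_pos: [0.6136, -0.2732, 0.3386]
eef_rot: [0.613, 3.068, -0.006]
force: [-0.5, 0.5, -0.1]
gripper_width: 0.0079
```

Run:
```python
from h import *
s=observe();print(s["ee_pos"],s["force"])
im=capture("side");cv2.imwrite("pics/s9.png",im);p=camera_params("wrist");w=capture("wrist");cv2.imwrite("pics/w9.png",w);np.savez("w9.npz",**p)
b=B();f=b["flap"];q=camera_params("side")
# compare flap region brightness in side, now and at start
M=np.zeros(im.shape[:2],np.uint8);cv2.fillConvexPoly(M,np.int32([proj(q,f+a*.034*b["U"]+c*.03*b["Y"]) for a,c in((1,1),(1,-1),(-1,-1),(-1,1))]),1)
g0=cv2.cvtColor(cv2.imread("pics/side0.png"),6);g1=cv2.cvtColor(im,6);print("side flap mean/std",g0[M>0].mean(),g0[M>0].std(),g1[M>0].mean(),g1[M>0].std())
M[:]=0;cv2.fillConvexPoly(M,np.int32([proj(p,f+a*.034*b["U"]+c*.03*b["Y"]) for a,c in((1,1),(1,-1),(-1,-1),(-1,1))]),1);gw=cv2.cvtColor(w,6);print("wrist",gw[M>0].mean(),gw[M>0].std())
cv2.imwrite("pics/c9.png",np.hstack([cv2.resize(im[120:320,230:410],(400,444)),cv2.resize(w[80:302,130:330],(400,444))]))
```

```text
[ 0.6136 -0.2732  0.3386] [-0.4916  0.4614 -0.0947]
side flap mean/std 218.0309090909091 21.818194015148105 173.1818181818182 57.690487922136825
wrist 152.10775862068965 58.7653980567589
```

jog_arm --pt "0 0 0.04 0 0" --pt "0 0 0.08 0 0" --pt "0 0 0.11 0 0" --pt "0 0 0.13 0 0" --pt "0 0 0.13 0 0" --squeeze 30

```text
clock: 21.45
ee_pos: [0.6109, -0.2718, 0.1933]
eef_rot: [-0.613, -3.071, -0.005]
force: [0.3, 0.6, 0.0]
gripper_width: 0.0001
```

jog_arm --pt "0 0 0.01 0 0" --pt "0 0 0.02 0 0" --pt "0 0 0.03 0 0" --pt "0 0 0.03 0 0"

```text
clock: 21.85
ee_pos: [0.6123, -0.2725, 0.1679]
eef_rot: [-0.615, -3.078, -0.001]
force: [-1.8, -0.4, -0.2]
gripper_width: -0.0
```

Closed fingers went 22 mm below the mouth with only a light flap force, so the bottle has dropped inside. I'll withdraw and set up for locking.

jog_arm --pt "0 0 -0.03 0 0" --pt "0 0 -0.08 0 0" --pt "0 0 -0.12 0 0" --pt "0 0 -0.12 0 0"

```text
clock: 22.25
ee_pos: [0.6141, -0.2734, 0.2987]
eef_rot: [0.612, 3.068, -0.006]
force: [0.2, -0.1, 0.3]
gripper_width: 0.0002
```

Run:
```python
from h import *
s=observe();print(s["ee_pos"],s["force"])
P,y=push(1.35,-.011,.012,over=.17);print(P,row(P+[0,0,.07],y,s),row(P,y,s))
p=camera_params("wrist");w=capture("wrist");cv2.imwrite("pics/w10.png",w);np.savez("w10.npz",**p)
b=B();f=b["flap"];M=np.zeros(w.shape[:2],np.uint8)
cv2.fillConvexPoly(M,np.int32([proj(p,f+a*.034*b["U"]+c*.03*b["Y"]) for a,c in((0,1),(0,-1),(-1,-1),(-1,1))]),1);gw=cv2.cvtColor(w,6);print("flap front half",gw[M>0].mean(),gw[M>0].std(),gw[M>0].min())
# key grip blob: centroid & orientation
U,N,Y,K=b["U"],b["N"],b["Y"],b["key"]
c=proj(p,K+.036*N-.007*U);x,yy=c.astype(int);print("grip px",c)
x0,y0=max(x-50,0),max(yy-50,0);g=gw[y0:yy+50,x0:x+50];m=(g<62).astype(np.uint8);k,l,st,ce=cv2.connectedComponentsWithStats(m)
for i in range(1,k):
    if st[i,4]>150:
        print(st[i],ce[i]+[x0,y0],cv2.approxPolyDP(max(cv2.findContours((l==i).astype(np.uint8),0,2)[0],key=cv2.contourArea),2,True)[:,0].tolist(),(x0,y0))
for th in(1.0,1.2,1.4):
    k_=U*np.cos(th)-Y*np.sin(th);print(th,[proj(p,K-.007*U+a*k_+h*N).round().tolist() for a,h in((.017,.056),(-.017,.056),(.017,.016),(-.017,.016))])
```

```text
[ 0.6141 -0.2734  0.2987] [ 0.2081 -0.0532  0.3173]
[ 0.5758 -0.3633  0.2065] [  1.2 -97.8  22.3  64.6] [  2.1 -97.7  92.3  64.6]
flap front half 181.071002979146 23.908224544721538 78
grip px [118.4336 167.2233]
[ 26  35  53  31 803] [122.8169 167.9203] [[78, 54], [63, 35], [26, 44], [57, 39], [57, 43], [51, 44], [57, 48], [54, 54], [44, 55], [40, 48], [27, 50], [45, 65], [74, 59]] (np.int64(68), np.int64(117))
1.0 [[86.0, 169.0], [126.0, 147.0], [112.0, 185.0], [145.0, 166.0]]
1.2 [[85.0, 165.0], [127.0, 151.0], [111.0, 181.0], [146.0, 169.0]]
1.4 [[85.0, 161.0], [128.0, 154.0], [111.0, 178.0], [147.0, 172.0]]
```

jog_arm --pt "0.001 -0.05 0 8 0" --pt "0.001 -0.098 0 16 0" --pt "0.001 -0.098 0 25 0" --pt "0.001 -0.098 0 33 0" --pt "0.001 -0.098 0 42 0" --pt "0.001 -0.098 0 50 0" --pt "0.001 -0.098 0 58 0" --pt "0.001 -0.098 0 64.6 0" --pt "0.001 -0.098 0.04 64.6 0" --pt "0.001 -0.098 0.07 64.6 0" --pt "0.001 -0.098 0.07 64.6 0"

```text
clock: 23.4
ee_pos: [0.5724, -0.3616, 0.2121]
eef_rot: [-2.158, -2.266, 0.003]
force: [-0.3, 0.3, -0.8]
gripper_width: -0.0001
```

Run:
```python
from h import *
s=observe();print(s["ee_pos"],s["force"])
P,y=push(1.35,-.011,.012,over=.17);print(row(P,y,s))
for th in (1.35,1.25,1.15,1.05):
    P,y=push(th,-.011,over=.17);print(th,row(P,y,s))
```

```text
[ 0.5724 -0.3616  0.2121] [-0.3236  0.2652 -0.7738]
[-1.9  3.3  5.5 -0. ]
1.35 [-2.  -8.7  5.6 -0. ]
1.25 [-0.5 -9.6  6.3 -6.8]
1.15 [  0.8 -10.6   7.  -13.3]
1.05 [  2.  -11.7   7.8 -19.7]
```

jog_arm --pt "-0.002 0 0.005 0 0" --pt "-0.002 -0.005 0.0055 0 0" --pt "-0.002 -0.009 0.0055 0 0" --pt "-0.002 -0.009 0.0055 0 0"

```text
clock: 23.8
ee_pos: [0.5652, -0.3658, 0.216]
eef_rot: [2.165, 2.273, 0.001]
force: [0.8, -0.0, -0.0]
gripper_width: 0.0001
```

jog_arm --pt "0.001 -0.001 0.0005 -5 0" --pt "0.002 -0.002 0.001 -10 0" --pt "0.002 -0.002 0.001 -10 0"

```text
clock: 24.1
ee_pos: [0.5634, -0.3635, 0.2141]
eef_rot: [1.958, 2.455, 0.0]
force: [0.2, 0.2, 0.0]
gripper_width: 0.0001
```

Run:
```python
from h import *
s=observe();print(s["ee_pos"],s["force"],s["moment"])
for th in np.arange(1.2,-.05,-.1):
    P,y=push(th,-.011,over=.17);print(round(th,2),row(P,y,s))
```

```text
[ 0.5634 -0.3635  0.2141] [0.1704 0.2204 0.0187] [0.0722 0.0021 0.033 ]
1.2 [ 1.8 -0.6  8.6 -0. ]
1.1 [ 3.3 -1.5  9.3 -6.5]
1.0 [  4.5  -2.5   9.9 -12.7]
0.9 [  5.7  -3.7  10.6 -18.7]
0.8 [  6.6  -4.9  11.3 -24.5]
0.7 [  7.4  -6.3  11.9 -30. ]
0.6 [  8.   -7.7  12.5 -35.4]
0.5 [  8.5  -9.2  13.1 -40.5]
0.4 [  8.8 -10.7  13.6 -45.5]
0.3 [  8.9 -12.2  14.1 -50.4]
0.2 [  8.9 -13.8  14.5 -55.2]
0.1 [  8.7 -15.3  14.9 -60. ]
-0.0 [  8.3 -16.8  15.2 -64.7]
```

jog_arm --pt "0.002 0 0.005 0 0" --pt "0.002 0 0.0085 0 0" --pt "0.0033 -0.0015 0.009 -6.5 0" --pt "0.0045 -0.0025 0.0095 -12.5 0" --pt "0.0045 -0.0025 0.0095 -12.5 0"

```text
clock: 24.6
ee_pos: [0.5605, -0.3593, 0.2041]
eef_rot: [1.679, 2.653, 0.001]
force: [3.2, 0.1, 2.5]
gripper_width: -0.0002
```

jog_arm --pt "0.001 -0.0015 0.0006 -6 0" --pt "0.001 -0.0015 0.0006 -6 0"

```text
clock: 24.8
ee_pos: [0.5587, -0.3588, 0.2034]
eef_rot: [1.54, 2.737, 0.002]
force: [3.4, 1.1, 1.9]
gripper_width: -0.0
```

Run:
```python
from h import *
s=observe();print(s["ee_pos"],s["force"],s["moment"])
for th in np.arange(1.,-.25,-.1):
    P,y=push(th,-.011,over=.17);print(round(th,2),row(P,y,s))
```

```text
[ 0.5587 -0.3588  0.2034] [3.3707 1.0711 1.8633] [ 0.1857 -0.5465  0.0782]
1.0 [-1.3  0.6 -0.7  5.7]
0.9 [ 0.1 -0.1 -0.  -0.3]
0.8 [ 1.5 -1.   0.7 -6.1]
0.7 [  2.6  -2.1   1.3 -11.6]
0.6 [  3.7  -3.2   1.9 -17. ]
0.5 [  4.6  -4.5   2.5 -22.1]
0.4 [  5.3  -5.8   3.  -27.1]
0.3 [  5.9  -7.2   3.5 -32. ]
0.2 [  6.4  -8.7   3.9 -36.8]
0.1 [  6.7 -10.2   4.3 -41.5]
0.0 [  6.8 -11.8   4.6 -46.2]
-0.1 [  6.9 -13.4   4.9 -50.9]
-0.2 [  6.8 -15.    5.  -55.7]
```

Contact is made at about 4 N. I'll follow the arc back.

jog_arm --pt "0.0015 -0.001 0.0007 -6 0" --pt "0.0026 -0.0021 0.0013 -11.5 0" --pt "0.0037 -0.0033 0.0019 -17 0" --pt "0.0037 -0.0033 0.0019 -17 0"

```text
clock: 25.2
ee_pos: [0.5538, -0.3573, 0.2015]
eef_rot: [1.12, 2.934, 0.001]
force: [3.5, 2.9, 3.0]
gripper_width: -0.0003
```

jog_arm --pt "0.001 -0.0013 0.0005 -5 0" --pt "0.0018 -0.0026 0.001 -10 0" --pt "0.0018 -0.0026 0.001 -10 0"

```text
clock: 25.5
ee_pos: [0.5508, -0.3576, 0.2008]
eef_rot: [0.86, 3.021, 0.003]
force: [2.2, 5.5, 4.3]
gripper_width: 0.0001
```

Run:
```python
from h import *
s=observe();print(s["ee_pos"],s["force"],s["moment"])
for th in np.arange(.6,-.25,-.1):
    P,y=push(th,-.011,over=.17);print(round(th,2),row(P,y,s))
```

```text
[ 0.5508 -0.3576  0.2008] [2.174  5.5238 4.2974] [ 0.8385 -0.4067 -0.0508]
0.6 [-2.7  1.9 -0.7 10. ]
0.5 [-1.3  1.2 -0.1  4.8]
0.4 [-0.   0.3  0.4 -0.2]
0.3 [ 1.1 -0.6  0.9 -5.1]
0.2 [ 2.2 -1.8  1.3 -9.9]
0.1 [  3.2  -3.    1.7 -14.6]
0.0 [  4.   -4.3   2.  -19.3]
-0.1 [  4.8  -5.7   2.3 -24. ]
-0.2 [  5.4  -7.2   2.4 -28.7]
```

jog_arm --pt "0.0011 -0.0008 0.0005 -5 0" --pt "0.0022 -0.002 0.0009 -10 0" --pt "0.0022 -0.002 0.0009 -10 0"

```text
clock: 25.8
ee_pos: [0.5481, -0.3573, 0.2002]
eef_rot: [0.592, 3.085, 0.005]
force: [2.3, 10.0, 6.2]
gripper_width: -0.0002
```

jog_arm --pt "0.0008 -0.0013 0.0003 -4 0" --pt "0.0008 -0.0013 0.0003 -4 0"

```text
clock: 26.0
ee_pos: [0.5471, -0.3574, 0.2002]
eef_rot: [0.484, 3.103, 0.007]
force: [2.0, 13.8, 8.1]
gripper_width: -0.0002
```

jog_arm --pt "0.0008 -0.0013 0.0003 -4 0" --pt "0.0008 -0.0013 0.0003 -4 0"

```text
clock: 26.2
ee_pos: [0.5461, -0.3575, 0.2002]
eef_rot: [0.374, 3.119, 0.009]
force: [1.0, 16.7, 9.3]
gripper_width: 0.0001
```

Run:
```python
from h import *
s=observe();print(s["ee_pos"],s["force"],s["moment"])
for th in np.arange(.2,-.45,-.1):
    P,y=push(th,-.011,over=.17);print(round(th,2),row(P,y,s))
```

```text
[ 0.5461 -0.3575  0.2002] [ 0.9732 16.7484  9.3344] [ 2.5964 -0.1094 -0.1327]
0.2 [-1.9  0.1  0.7  8.2]
0.1 [-0.6 -0.8  1.   3.5]
0.0 [ 0.6 -1.8  1.3 -1.2]
-0.1 [ 1.7 -2.9  1.6 -5.9]
-0.2 [  2.8  -4.1   1.8 -10.6]
-0.3 [  3.7  -5.4   1.9 -15.4]
-0.4 [  4.6  -6.7   1.9 -20.3]
```

jog_arm --pt "0 0.012 0 0 0" --pt "0 0.025 -0.02 0 0" --pt "0 0.02 -0.06 5 0.3" --pt "0 0.01 -0.09 11 0.6" --pt "0 0.0 -0.09 11 0.6" --pt "0 0.0 -0.09 11 0.6"

```text
clock: 26.8
ee_pos: [0.5443, -0.3624, 0.2882]
eef_rot: [-0.678, -3.067, 0.001]
force: [1.0, 0.0, -0.6]
gripper_width: 0.0514
```

Run:
```python
from h import *
s=observe();print(s["ee_pos"],s["force"],s["gripper_width"])
p=camera_params("wrist");w=capture("wrist");cv2.imwrite("pics/w11f.png",w);np.savez("w11.npz",**p)
b=B();U,N,Y,K=b["U"],b["N"],b["Y"],b["key"]
c=proj(p,K+.036*N-.007*U);x,y=c.astype(int);print("grip px",c)
sd=capture("side");cv2.imwrite("pics/s11.png",sd)
a=cv2.resize(w[max(y-50,0):y+50,max(x-45,0):x+45],(400,444),interpolation=2);e=cv2.resize(sd[220:310,270:351],(400,444),interpolation=2)
cv2.imwrite("pics/c11.png",np.hstack([a,e]))
for th in(0,.2):
    k_=U*np.cos(th)-Y*np.sin(th);print(th,[((proj(p,K-.005*U+a*k_+h*N)-[max(x-45,0),max(y-50,0)])*4.44).round().tolist() for a,h in((.017,.056),(-.017,.056),(.017,.016),(-.017,.016))])
```

```text
[ 0.5443 -0.3624  0.2882] [ 1.0315  0.0377 -0.6081] 0.05136227120094781
grip px [243.9803 206.0262]
0 [[200.0, 300.0], [195.0, 115.0], [213.0, 336.0], [208.0, 177.0]]
0.2 [[181.0, 298.0], [214.0, 116.0], [196.0, 335.0], [224.0, 178.0]]
```

View pics/c11.png

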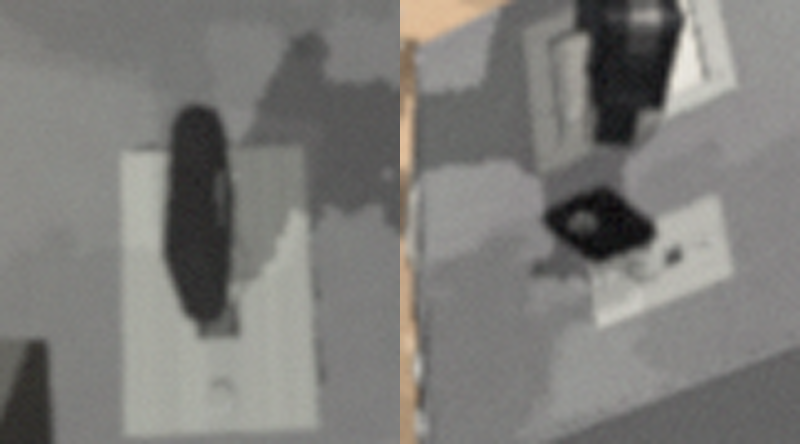

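The key is back in line with the plate (θ≈0), matching the prediction for locked, and the flap is shut. Now I'll grip the key across its flat.

Run:
```python
from h import *
b=B();U,N,Y,K=b["U"],b["N"],b["Y"],b["key"];y=np.arctan2(Y[1],Y[0]);s=observe()
P=K-.007*U-.001*Y+.036*N-np.array([0,0,.005]);print(s["ee_pos"],P,row(P,y,s))
Rm=R.from_euler("z",0).as_matrix()
Rt=R.from_rotvec(s["eef_rot"]).as_matrix();print("N in box-aligned tool axes", [-np.sin(np.radians(35))*-1,0,-np.cos(np.radians(35))], "now",Rt.T@N)
```

```text
[ 0.5445 -0.361   0.2862] [ 0.5428 -0.3715  0.1954] [ -3.3 -10.3  90.9  -2.6]
N in box-aligned tool axes [np.float64(0.573576436351046), 0, np.float64(-0.8191520442889918)] now [ 0.5762 -0.025  -0.8169]
```

jog_arm --pt "-0.003 -0.0103 0 -2.6 0.5" --pt "-0.003 -0.0103 0.04 -2.6 0.5" --pt "-0.003 -0.0103 0.075 -2.6 0.5" --pt "-0.003 -0.0103 0.091 -2.6 0.5" --pt "-0.003 -0.0103 0.091 -2.6 0.5" --squeeze 50

```text
clock: 27.4
ee_pos: [0.5419, -0.3701, 0.192]
eef_rot: [-0.601, -3.075, -0.007]
force: [-0.7, 0.6, -0.1]
gripper_width: 0.0429
```

Run:
```python
from h import *
b=B();U,N,Y,K=b["U"],b["N"],b["Y"],b["key"];y=np.arctan2(Y[1],Y[0]);s=observe()
P=K-.007*U-.001*Y+.036*N-np.array([0,0,.005]);print(s["ee_pos"],s["force"],row(P,y,s))
```

```text
[ 0.5419 -0.3701  0.192 ] [-0.6913  0.5698 -0.1206] [-1.3 -1.  -3.4  0.1]
```

jog_arm --pt "-0.001 -0.001 -0.003 0 0.3" --pt "-0.001 -0.001 -0.003 0 0.05" --pt "-0.001 -0.001 -0.003 0 0.05" --pt "-0.001 -0.001 -0.003 0 0.05" --pt "-0.001 -0.001 -0.003 0 0.05" --pt "-0.001 -0.001 -0.003 0 0.05"

```text
clock: 28.0
ee_pos: [0.5448, -0.3725, 0.2027]
eef_rot: [0.6, 3.081, 0.0]
force: [1.1, 5.7, 5.3]
gripper_width: 0.0089
```

Run:
```python
from h import *
s=observe();print(s["ee_pos"],s["force"],s["moment"],s["gripper_width"],s["eef_rot"])
```

```text
[ 0.5448 -0.3725  0.2027] [1.1266 5.7391 5.2814] [ 0.9475 -0.2431  0.1433] 0.008922956146589675 [0.5997 3.0808 0.    ]
```

jog_arm --pt "0 0.001 0 1.5 0.05" --pt "0 0.001 0 1.5 0.05" --pt "0.0023 0.001 -0.0033 1.5 0.05" --pt "0.0046 0.001 -0.0066 1.5 0.05" --pt "0.0046 0.001 -0.0066 1.5 0.05"

```text
clock: 28.5
ee_pos: [0.5413, -0.3701, 0.208]
eef_rot: [0.64, 3.072, -0.0]
force: [5.7, 3.1, 1.1]
gripper_width: 0.0094
```

jog_arm --pt "0.0046 0.0005 -0.0066 0 0.05" --pt "0.0057 0.0005 -0.0082 0 0.05" --pt "0.0057 0.0005 -0.0082 0 0.05"

```text
clock: 28.8
ee_pos: [0.5352, -0.3674, 0.2162]
eef_rot: [0.641, 3.074, 0.0]
force: [1.2, 3.2, 3.3]
gripper_width: 0.0098
```

jog_arm --pt "0.004 0 -0.0066 0 0.05" --pt "0.0057 0 -0.0082 0 0.05" --pt "0.0057 0 -0.0082 0 0.05"

```text
clock: 29.1
ee_pos: [0.5294, -0.3656, 0.2239]
eef_rot: [-0.643, -3.075, 0.001]
force: [1.1, 0.4, -0.1]
gripper_width: 0.0093
```

jog_arm --pt "0.0057 0 -0.0082 0 0.05" --pt "0.0115 0 -0.0164 0 0.05" --pt "0.0172 0 -0.0246 0 0.05" --pt "0.0172 0 -0.0246 0 0.05"

```text
clock: 29.5
ee_pos: [0.5137, -0.3587, 0.2508]
eef_rot: [0.642, 3.072, -0.003]
force: [-0.3, 0.2, 0.8]
gripper_width: 0.0094
```

jog_arm --pt "0.0115 0 -0.0164 0 0.05" --pt "0.02 0 -0.05 0 0.05" --pt "0.02 0 -0.1 0 0.05" --pt "0.02 0 -0.1 0 0.05"

```text
clock: 29.9
ee_pos: [0.4961, -0.3509, 0.3571]
eef_rot: [0.64, 3.063, -0.01]
force: [-0.7, 0.5, -1.6]
gripper_width: 0.0091
```

Run:
```python
from h import *
s=observe();print(s["ee_pos"],s["force"],s["gripper_width"],s["joint_positions"])
w=capture("wrist");cv2.imwrite("pics/w12.png",w);sd=capture("side");cv2.imwrite("pics/s12.png",sd)
p=camera_params("side");print("tcp side",proj(p,s["ee_pos"]))
b=B();g=cv2.cvtColor(sd,6);q=[proj(p,b["key"]+(-.005)*b["U"]+h*b["N"]) for h in(.02,.036,.05)];print([g[int(v),int(u)] for u,v in q])
t=camera_params("top");T=cv2.imread("pics/top0.png")
hsv=cv2.cvtColor(T,40)[200:262,138:196];m=((hsv[...,1]<50)&(hsv[...,2]>130)).astype(np.uint8)
c=max(cv2.findContours(m,0,2)[0],key=cv2.contourArea);r=cv2.minAreaRect(c);box=cv2.boxPoints(r)+[138,200];print("tray px",r,box.tolist())
print("tray world",[onz(t,v,.022).round(4).tolist() for v in box],onz(t,box.mean(0),.022))
```

```text
[ 0.4961 -0.3509  0.3571] [-0.668   0.5379 -1.5742] 0.009136659029410917 [-0.6764  0.2921  0.9114 -0.0001  1.9246 -1.8353]
tcp side [287.3898 208.7173]
[np.uint8(177), np.uint8(151), np.uint8(151)]
tray px ((27.69999885559082, 30.399993896484375), (34.46882247924805, 45.8530158996582), 18.434947967529297) [[142.10000228881836, 246.69998931884766], [156.5999984741211, 203.19999837875366], [189.29999542236328, 214.0999984741211], [174.79999923706055, 257.59999084472656]]
tray world [[0.3813, 0.3541, 0.022], [0.5391, 0.3084, 0.022], [0.5025, 0.1878, 0.022], [0.3459, 0.2342, 0.022]] [0.4419 0.2709 0.022 ]
```

Run:
```python
from h import *
s=observe();b=B();y=np.arctan2(b["Y"][1],b["Y"][0]);print(row([.419,.280,.25],y,s),row([.419,.280,.25],y+np.radians(5),s))
```

```text
[323.2 547.2  98.4  -1.4] [323.2 547.2  98.4  -6.4]
```

jog_arm --pt "0.323 0.547 0 -6 0.05" --pt "0.323 0.547 0 -6 0.05" --pt "0.323 0.547 0 -6 0.05" --pt "0.323 0.547 0 -6 0.05" --pt "0.323 0.547 0 -6 0.05" --pt "0.323 0.547 0 -6 0.05" --pt "0.323 0.547 0 -6 0.05" --pt "0.323 0.547 0.05 -6 0.05" --pt "0.323 0.547 0.1 -6 0.05" --pt "0.323 0.547 0.1 -6 0.05" --pt "0.323 0.547 0.1 -6 0.05" --pt "0.323 0.547 0.1 -6 0.05"

```text
clock: 31.2
ee_pos: [0.4234, 0.2326, 0.265]
eef_rot: [-0.48, -3.103, 0.002]
force: [1.0, -0.4, -0.4]
gripper_width: 0.0093
```

jog_arm --pt "0 0 0 0 0.05" --pt "0 0 0 0 0.05"

```text
clock: 31.4
ee_pos: [0.4237, 0.2314, 0.2654]
eef_rot: [-0.476, -3.102, 0.004]
force: [0.1, 0.4, 0.2]
gripper_width: 0.0095
```

Run:
```python
from h import *
s=observe();b=B();y=np.arctan2(b["Y"][1],b["Y"][0])+np.radians(5);print(s["ee_pos"],s["force"],s["gripper_width"],row([.419,.280,.10],y,s))
```

```text
[0.4237 0.2314 0.2654] [0.08   0.3767 0.1618] 0.009518756904287759 [ 18.6  45.4 165.3  -0.2]
```

jog_arm --pt "0.0186 0.045 0 0 0.05" --pt "0.0186 0.045 0.05 0 0.05" --pt "0.0186 0.045 0.1 0 0.05" --pt "0.0186 0.045 0.15 0 0.05" --pt "0.0186 0.045 0.165 0 0.05" --pt "0.0186 0.045 0.165 0 0.05" --pt "0.0186 0.045 0.175 0 0.05" --pt "0.0186 0.045 0.185 0 0.05" --pt "0.0186 0.045 0.185 0 0.05" --squeeze 20

```text
clock: 32.3
ee_pos: [0.4204, 0.2792, 0.082]
eef_rot: [-0.481, -3.104, 0.001]
force: [-0.5, -0.2, -0.2]
gripper_width: 0.0094
```

jog_arm --pt "0 0 0.007 0 0.05" --pt "0 0 0.014 0 0.05" --pt "0 0 0.014 0 0.05"

```text
clock: 32.6
ee_pos: [0.4199, 0.2793, 0.0674]
eef_rot: [-0.48, -3.103, 0.002]
force: [-0.8, 0.3, -0.3]
gripper_width: 0.0093
```

jog_arm --pt "0 0 0.005 0 0.05" --pt "0 0 0.01 0 0.05" --pt "0 0 0.01 0 0.05"

```text
clock: 32.9
ee_pos: [0.4211, 0.2806, 0.0616]
eef_rot: [0.48, 3.103, 0.004]
force: [-10.0, -2.0, 22.0]
gripper_width: 0.0092
```

jog_arm --pt "0 0 0.004 0 0.05" --pt "0 0 0.008 0 0.05" --pt "0 0 0.008 0 0.05"

```text
clock: 33.2
ee_pos: [0.4237, 0.2832, 0.0565]
eef_rot: [0.477, 3.096, 0.016]
force: [-2.4, 4.0, 18.5]
gripper_width: 0.0093
```

jog_arm --pt "0 0 0.004 0 0.05" --pt "0 0 0.008 0 0.05" --pt "0 0 0.008 0 0.05"

```text
clock: 33.5
ee_pos: [0.4226, 0.283, 0.0473]
eef_rot: [0.477, 3.099, 0.014]
force: [-5.4, 5.7, 21.1]
gripper_width: 0.0095
```

jog_arm --pt "0 0 0.004 0 0.05" --pt "0 0 0.008 0 0.05" --pt "0 0 0.008 0 0.05"

```text
clock: 33.8
ee_pos: [0.4222, 0.282, 0.0377]
eef_rot: [0.477, 3.1, 0.01]
force: [-2.7, 4.0, 13.9]
gripper_width: 0.0092
```

jog_arm --pt "0 0 0.004 0 0.05" --pt "0 0 0.008 0 0.05" --pt "0 0 0.008 0 0.05"

```text
clock: 34.1
ee_pos: [0.4216, 0.2816, 0.0288]
eef_rot: [0.478, 3.102, 0.008]
force: [-4.3, 4.1, 10.6]
gripper_width: 0.0094
```

jog_arm --pt "0 0 0.004 0 0.05" --pt "0 0 0.004 0 0.05" --pt "0 0 0.004 0 0.35" --pt "0 0 0.004 0 0.35" --pt "0 0 0.004 0 0.35" --pt "0 0 0.004 0 0.35"

```text
clock: 34.7
ee_pos: [0.4203, 0.2793, 0.0221]
eef_rot: [-0.481, -3.104, 0.001]
force: [-0.7, -0.2, 0.3]
gripper_width: 0.0301
```

jog_arm --pt "0 0 -0.03 0 0.5" --pt "0 0 -0.08 0 0.5" --pt "0 0 -0.13 0 0.5" --pt "0.05 0 -0.18 0 0.5" --pt "0.05 0 -0.18 0 0.5" --pt "0.05 0 -0.18 0 0.5"

```text
clock: 35.3
ee_pos: [0.3726, 0.2957, 0.2054]
eef_rot: [0.477, 3.101, 0.006]
force: [0.1, -0.0, -0.3]
gripper_width: 0.0432
```

Run:
```python
from h import *
s=observe();print(s["clock"],s["ee_pos"],s["force"],s["gripper_width"])
b=B();t=camera_params("top");T=capture("top");S=capture("side");p=camera_params("wrist");W=capture("wrist")
for n,i in(("T",T),("S",S),("W",W)):cv2.imwrite(f"pics/end{n}.png",i)
tray=np.array([[.3813,.3541],[.5391,.3084],[.5025,.1878],[.3459,.2342]])
for n,c,im in(("top",t,T),("wrist",p,W),("side",camera_params("side"),S)):
    M=np.zeros(im.shape[:2],np.uint8);cv2.fillConvexPoly(M,np.int32([proj(c,np.r_[v,.005]) for v in tray]),1)
    m=((cv2.cvtColor(im,6)<62)&(M>0)).astype(np.uint8);k,l,st,ce=cv2.connectedComponentsWithStats(m)
    for i in range(1,k):
        if st[i,4]>12:
            X=onz(c,ce[i],.008);print(n,st[i],ce[i].round(1),"world",X)
# scene changes elsewhere
d=cv2.absdiff(cv2.cvtColor(T,6),cv2.cvtColor(cv2.imread("pics/top0.png"),6))
for nm,x,y in(("tube",214,178),("purple",185,146),("beakerA",251,163),("beakerB",287,280),("key0",357,201),("flap",325,180)):print(nm,d[y-6:y+7,x-6:x+7].mean().round(1))
```

```text
35.3 [0.3726 0.2957 0.2054] [ 0.0847 -0.0118 -0.3195] 0.04316068134296059
top [160 235   4   8  17] [161.5 238.6] world [0.4118 0.2883 0.008 ]
wrist [253 192   5  27  80] [255.6 202.3] world [0.4094 0.2863 0.008 ]
wrist [207 233   9  47 286] [211.3 257.8] world [0.4686 0.204  0.008 ]
wrist [291 233   8  46 282] [294.2 256.3] world [0.5005 0.3134 0.008 ]
side [180 168  10   7  48] [184.8 171.3] world [0.4163 0.2998 0.008 ]
tube 1.2
purple 1.1
beakerA 1.0
beakerB 1.0
key0 54.4
flap 1.3
```

The key is in the tray, but its grip shows as a strip about 6 × 33 mm, so it is lying on its narrow edge. I'll tip it flat with a gentle sideways push.

Run:
```python
from h import *
s=observe();Rm=R.from_rotvec(s["eef_rot"]).as_matrix();y=Rm[:,1]
p=camera_params("wrist");X=onz(p,(255.6,202.3),.035);G=np.array([X[0],X[1],0]);print(X,y)
for d,z in((.028,.15),(.028,.043),(-.008,.043)):
    P=G+d*np.array([y[0],y[1],0]);P[2]=z;print((Rm.T@(P-s["ee_pos"])*1000).round(1))
```

```text
[0.3995 0.2886 0.035 ] [ 0.3024  0.9532 -0.0017]
[-27.1  30.9  50.9]
[-27.2  31.1 157.9]
[-27.2  -4.9 157.9]
```

jog_arm --pt "-0.027 0.031 0.03 0 0" --pt "-0.027 0.031 0.06 0 0" --pt "-0.027 0.031 0.1 0 0" --pt "-0.027 0.031 0.1 0 0" --pt "-0.027 0.031 0.14 0 0" --pt "-0.027 0.031 0.158 0 0" --pt "-0.027 0.031 0.158 0 0" --pt "-0.027 0.031 0.158 0 0" --squeeze 30

```text
clock: 36.25
ee_pos: [0.4087, 0.3162, 0.0459]
eef_rot: [0.481, 3.104, 0.001]
force: [0.7, 0.0, -0.5]
gripper_width: -0.0001
```

jog_arm --pt "0 -0.008 0 0 0" --pt "0 -0.014 0 0 0" --pt "0 -0.02 0 0 0" --pt "0 -0.026 0 0 0" --pt "0 -0.032 0 0 0" --pt "0 -0.036 0 0 0" --pt "0 -0.036 0 0 0"

```text
clock: 36.95
ee_pos: [0.3967, 0.2811, 0.0442]
eef_rot: [-0.481, -3.104, 0.001]
force: [-0.4, 0.1, -1.0]
gripper_width: 0.0
```

jog_arm --pt "0 0 -0.04 0 0" --pt "0.02 0 -0.09 0 0" --pt "0.05 0 -0.14 0 0" --pt "0.05 0 -0.17 0 0" --pt "0.05 0 -0.17 0 0"

```text
clock: 37.45
ee_pos: [0.3504, 0.2986, 0.221]
eef_rot: [0.477, 3.097, 0.013]
force: [0.3, -0.7, 0.2]
gripper_width: 0.0001
```

Run:
```python
from h import *
s=observe();print(s["clock"],s["ee_pos"],s["force"],s["gripper_width"])
t=camera_params("top");T=capture("top");S=capture("side");p=camera_params("wrist");W=capture("wrist")
for n,i in(("T",T),("S",S),("W",W)):cv2.imwrite(f"pics/fin{n}.png",i)
tray=np.array([[.3813,.3541],[.5391,.3084],[.5025,.1878],[.3459,.2342]])
for n,c,im in(("top",t,T),("wrist",p,W),("side",camera_params("side"),S)):
    M=np.zeros(im.shape[:2],np.uint8);cv2.fillConvexPoly(M,np.int32([proj(c,np.r_[v,.005]) for v in tray]),1)
    m=((cv2.cvtColor(im,6)<62)&(M>0)).astype(np.uint8);k,l,st,ce=cv2.connectedComponentsWithStats(m)
    for i in range(1,k):
        if st[i,4]>12:print(n,st[i],ce[i].round(1),"world",onz(c,ce[i],.01))
d=cv2.absdiff(cv2.cvtColor(T,6),cv2.cvtColor(cv2.imread("pics/top0.png"),6))
for nm,x,y in(("tube",214,178),("purple",185,146),("beakerA",251,163),("beakerB",287,280),("key0",357,201),("flap",325,180)):print(nm,d[y-6:y+7,x-6:x+7].mean().round(1))
```

```text
37.45 [0.3504 0.2986 0.221 ] [ 0.2763 -0.651   0.2022] 0.00012876365530181067
top [165 236   8  10  39] [168.7 239.9] world [0.4079 0.2614 0.01  ]
wrist [ 213  231   85   56 2218] [253.7 269.7] world [0.4886 0.2545 0.01  ]
side [180 175   9   6  35] [185.1 177.8] world [0.4082 0.2597 0.01  ]
tube 0.7
purple 0.5
beakerA 0.4
beakerB 0.2
key0 55.5
flap 0.6
```

```bash
python3 -c "
from cell import *
print(finish_job())"
```

```text
the job is handed in; nothing more can be done
None
```

The job is done and handed in at about 37 s of the 72 s allowed.

1. **Unlocking:** I turned the key clockwise by pushing the edge of its grip with the closed fingers. The force rose from about 9 N to 14 N, roughly 0.2 N·m, with hardly any movement, so I took that as the stop.
2. **Bottle:** It went in foot first, held upright, with about 2 N of resistance at the flap. After letting go, I put the closed fingers 22 mm below the mouth and met only the light flap, so the bottle had dropped inside.
3. **Locking and key:** I turned the key back to its stop and an image showed it in line with the plate again. I pulled it out with only a few newtons, laid it in the tray and tipped it flat.

**Last checks:**
- The top and side cameras agree that the key grip lies flat inside the tray, near (0.408, 0.260) m.
- The top view of the flap, both loose tubes and both beakers is unchanged from the start.
- The arm is clear and the gripper empty.

**What went wrong or was not confirmed:**
- My first try at turning the key missed. I had misjudged the fingertip width and where the grip stood, and pushed it sideways with about 7 N before starting again.
- On the way back to locked, the push reached about 19 N, a few tenths of a N·m and well under the 0.9 N·m limit.
- I did not see the bottle on the box floor; the probing push is the only evidence that it dropped.
- I did not read the lock angle directly. Both ends were judged by force and by images.

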